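# Checking jar closures on an indexing carousel gauge

## Robot

A 7-joint arm with a two-finger parallel gripper is mounted at the origin on the work surface. World frame = base frame: x ahead of the robot, y to its left, z up, the work surface at z = 0. Lengths are in m, angles in rad, forces in N, time in s.
With the tool pointing down it reaches from about 0.35 to 0.9 m from the base axis. Payload 8.1 kg.
Tool frame: the origin (TCP) lies at the very end of the fingers, on their centre line; the grasp point (between the pads) lies 19 mm behind it; z points along the fingers, y is the line along which they close (so a half turn about z gives the same grasp; the last joint's range is limited). The gripper opens to 92 mm and grips with 3 to 60 N. Pads are 19 mm wide; open, the fingers measure 130 mm over their backs; the gripper's body (75 mm by 190 mm) begins 47 mm behind the grasp point.
Start: joints at [-0.103, 0.434, 0.025, 1.573, -0.012, 1.134, -0.075], TCP at [0.625, -0, 0.195] pointing down, gripper open.
Joint ranges: [-2.62, 2.62], [-0.44, 2.09], [-1.27, 1.32], [0.08, 2.57], [-1.32, 4.46], [0.12, 2], [-2.74, 2.74]. Speed limits (rad/s): [2.22, 2.22, 3.01, 3.01, 3.14, 3.14, 3.14].

## Interface

Orientations are given as a rotation vector (axis times angle).
In Python, from cell import observe, get_image, sign_off, find_in, trace, place_of gives the robot as it stands. The module is installed in compiled form; this text tells all that it offers.
- The arm moves only by the shell command python3 -m handwheel 'ROWS' [OPENING] [FORCE]. ROWS is JSON, a list of rows, each a list of 6 numbers: the shift along the tool's x, y, z each as a share of 0.02 m, from -1 to 1, then the turn, a rotation vector about the tool's x, y, z each as a share of 4 degrees, from -1 to 1. A call has 1 to 8 rows; each row shifts and turns the commanded pose from where the row before left it, along the tool's axes as they then stand; what a row does not reach is not made up. A row lasts 1/12 s, in which the tool goes at most 41.7 mm and 7.16 degrees, less where a joint would pass 70% of its speed; a pose out of reach is approached as far as the arm can. A call with a number of a shift or a turn outside -1 to 1 is refused whole. A call with a gripper value outside its range is refused whole. OPENING is the opening, from 0 (shut) to 1 (fully open), set as the call begins (- or left out, the last holds). The fingers move at their own pace and stop on an object; FORCE is the grip in N (left out, the last holds). Time passes only in rows, so rows that do not move let the fingers close. It gives the time, the measured TCP pose, the force, the opening and the grip force at its end, in the units of the state.
- observe(): the state, without advancing time (a new reading comes with each control period).
- get_image(name): name is "scene" or "side" or "wrist"; returns a dict with "image" (384x512x3 uint8, red, green, blue), "fx", "fy", "cx", "cy" (pixels), "k1" (the pictures are not rectified: a ray, as slopes to the right and down, at radius r is drawn at 1 + k1 r^2 times it, then the intrinsics apply), "position" and "orientation" of the camera in the world. Camera axes: x right, y down, z forward; pixel columns grow to the right and rows downward; lengths in m; the calibration is good to about 2 mm. A picture is of the moment at which its call begins. There is no depth.
- sign_off(): hands the job in; it is judged then, once.
Trained networks look in the newest picture that a camera, given by its name, has taken for a name from the list of things; names that differ only in an ending like _2 or _b are one class to them, and where a whole thing is asked for, a point or a joint stands for the part that bears it (a point fixed in the world has none). Each returns a list of dicts, best first, with "score" (0 to 1); they miss things now and then, are a little off and sometimes report something else, mostly with a low value. They report only what shows in the picture. A call takes as long as a camera call.
- find_in(label, camera): "rect" ([centre column, centre row, width, height] as shares, 0 to 1, of the picture: columns of its width, rows of its height, round what is visible of it).
- trace(label, camera): "region" (384x512 bool, what is visible of it) and "rect" ([centre column, centre row, width, height] as shares, 0 to 1, of the picture: columns of its width, rows of its height, round what is visible of it).
- place_of(label, camera): "point" ([column, row] as shares, 0 to 1, of the picture: columns of its width, rows of its height: a listed point, or the origin of a listed thing).
The state is a dict: "clock": time; "joints": joint angles; "dq": joint speeds; "joint_efforts": joint torques, N m; "position": TCP position; "ee_rot": TCP orientation; "force": force on the tool from outside, world axes, zero at the start; "ft_torque": the same for the moment, N m; "width": opening from 0.0 (shut) to 1.0 (fully open); "gripper_force": force on a finger pad.
Only numpy, scipy, OpenCV 4.12 (cv2) and the standard library are available. Lean on these libraries where they do the work, as an engineer would, in place of code of your own. Each camera call takes 0.05 s, during which the arm holds its last target. There are 200 camera calls.

## Task

Check that the sample jars on the pale bench mat are properly closed: stand each one upright in the carousel cup that fits it, then, from the largest jar to the smallest, turn the carousel until that jar clicks in under the gauge and press the gauge's knob gently down until the foot rests on the cap, holding it there about a second so that it reads the height. Jars with their caps fully down stay in their cups; a jar whose cap stands proud (8 mm too tall) is, once gauged, moved to stand upright in the steel tray. Finish with the carousel clicked in at the place where it started, the gauge's foot up and the other things on the bench where they are.

Things in the scene. Friction and masses are not known exactly. Their poses are not given: they have to be found in the camera images.
- checker: Fixed bench fixture, white. Origin: on the bench, on the axis of its carousel (aluminium disc, 300 mm across, top face, the deck, at z = 40 mm). Its own +x points to the sprung gauge, 110 mm out, on an arm (160 to 185 mm high, ends 92 mm from the axis) from a 30 x 40 mm column, 200 mm high, 205 mm out. Gauge rod, knob and foot stand 110 mm out. Position and yaw vary.
- carousel (a joint): Carousel angle (rad), growing anticlockwise from above. Turns without stops either way and clicks into a detent every 60 degrees (peak 0.08 N m; let go, it pulls into the nearest one). At 0, as at the start, a blank place is under the gauge; +60 degrees brings the large cup under the foot, +120 the medium, +180 the small.
- handle (a point): Middle of the top face of the carousel's black bar handle, on its axis, 138 mm above the bench. The bar is 90 mm long along the point's y axis, 14 mm thick along its x axis and 26 mm high, on a post of 18 mm diameter; it turns with the carousel.
- gauge (a joint): Travel of the gauge's slide foot (m), 0 at rest at the top, growing downwards to 0.056. A spring pushes it back up (about 2 N at the top, 8 N at full travel). With the foot resting on a jar that stands in its cup, the jar's height is 0.095 minus this value.
- foot (a point): Middle of the underside of the gauge's round foot (28 mm across), 135 mm above the bench, 95 mm above the deck, when at rest; it moves down with the gauge. z axis up.
- gauge_knob (a point): Middle of the top face of the black round knob (36 mm across, 16 mm high) on the upper end of the gauge's rod; at rest it is 258 mm above the bench. Pressing it straight down lowers the foot, which is directly below it.
- mat: Flat pale grey bench mat, fixed, 290 x 200 mm (its x by y), 3 mm thick, without a rim; the jars stand on it at the start. Origin: middle of its underside. It lies to the left or to the right of the checker.
- steel_tray: Stainless steel tray with a small wire handle at each end, fixed, 300 x 170 mm (its x by y), rim 22 mm high, walls and floor 4 mm thick, empty at the start: for jars whose caps stand proud. Origin: middle of its underside. It stands on the other side of the checker.
- glass_bottle: Clear reagent bottle, 72 mm across, 155 mm high, standing beyond the checker; a bystander. Origin: middle of its underside.
- beaker: Glass beaker, 68 mm across, 90 mm high, standing beyond the checker; a bystander. Origin: middle of its underside.
- tip_box: Box of pipette tips, 77 x 115 x 75 mm, beyond the mat or the tray; a bystander. Origin: middle of its underside.
- tube_rack: White tube rack, 60 x 100 x 62 mm, beyond the mat or the tray; a bystander. Origin: middle of its underside.
- cup_large (a point): Middle of the floor of the large cup on the carousel (on the deck, 40 mm above the bench): a grey ring, 70 mm inside, 3 mm wall, 30 mm high. Moves with the carousel.
- cup_medium (a point): Middle of the floor of the medium cup on the carousel (on the deck, 40 mm above the bench): a grey ring, 60 mm inside, 3 mm wall, 26 mm high. Moves with the carousel.
- cup_small (a point): Middle of the floor of the small cup on the carousel (on the deck, 40 mm above the bench): a grey ring, 50 mm inside, 3 mm wall, 22 mm high. Moves with the carousel.
- large_a: Large white jar with a blue screw cap (a rigid whole), with its cap fully down: 80 mm high in all; cap 64 mm across and 20 mm high at its top, body 60 mm across; it is about a third full. Origin: middle of its underside, z axis up through the cap. At most one of large_a and large_b is there.
- large_b: Large white jar with a blue screw cap (a rigid whole), with its cap not fully down: it stands 8 mm proud, 88 mm high in all; cap 64 mm across and 20 mm high at its top, body 60 mm across; it is about a third full. Origin: middle of its underside, z axis up through the cap. At most one of large_a and large_b is there.
- medium_a: Medium white jar with a blue screw cap (a rigid whole), with its cap fully down: 68 mm high in all; cap 54 mm across and 20 mm high at its top, body 50 mm across; it is about a third full. Origin: middle of its underside, z axis up through the cap. At most one of medium_a and medium_b is there.
- medium_b: Medium white jar with a blue screw cap (a rigid whole), with its cap not fully down: it stands 8 mm proud, 76 mm high in all; cap 54 mm across and 20 mm high at its top, body 50 mm across; it is about a third full. Origin: middle of its underside, z axis up through the cap. At most one of medium_a and medium_b is there.
- small_a: Small white jar with a blue screw cap (a rigid whole), with its cap fully down: 56 mm high in all; cap 44 mm across and 20 mm high at its top, body 40 mm across; it is about a third full. Origin: middle of its underside, z axis up through the cap. At most one of small_a and small_b is there.
- small_b: Small white jar with a blue screw cap (a rigid whole), with its cap not fully down: it stands 8 mm proud, 64 mm high in all; cap 44 mm across and 20 mm high at its top, body 40 mm across; it is about a third full. Origin: middle of its underside, z axis up through the cap. At most one of small_a and small_b is there.

How it is judged:
On the way, in this order (a step that is already met when the one before it is completed fails the run):
1. the large jar stands in its cup, clicked in under the gauge, and the foot rests on its cap for half a second (((contact force between gauge and large_a above 1 N and z of foot in the frame of large_a between 0.077 and 0.083 m and angle between large_a's own z axis and vertical below 0.08 rad and horizontal distance between large_a and cup_large below 0.008 m and horizontal distance between large_a and foot below 0.012 m) or (contact force between gauge and large_b above 1 N and z of foot in the frame of large_b between 0.085 and 0.091 m and angle between large_b's own z axis and vertical below 0.08 rad and horizontal distance between large_b and cup_large below 0.008 m and horizontal distance between large_b and foot below 0.012 m))), for 0.5 s.
2. the medium jar stands in its cup, clicked in under the gauge, and the foot rests on its cap for half a second (((contact force between gauge and medium_a above 1 N and z of foot in the frame of medium_a between 0.065 and 0.071 m and angle between medium_a's own z axis and vertical below 0.08 rad and horizontal distance between medium_a and cup_medium below 0.008 m and horizontal distance between medium_a and foot below 0.012 m) or (contact force between gauge and medium_b above 1 N and z of foot in the frame of medium_b between 0.073 and 0.079 m and angle between medium_b's own z axis and vertical below 0.08 rad and horizontal distance between medium_b and cup_medium below 0.008 m and horizontal distance between medium_b and foot below 0.012 m))), for 0.5 s.
3. the small jar stands in its cup, clicked in under the gauge, and the foot rests on its cap for half a second (((contact force between gauge and small_a above 1 N and z of foot in the frame of small_a between 0.053 and 0.059 m and angle between small_a's own z axis and vertical below 0.08 rad and horizontal distance between small_a and cup_small below 0.008 m and horizontal distance between small_a and foot below 0.012 m) or (contact force between gauge and small_b above 1 N and z of foot in the frame of small_b between 0.061 and 0.067 m and angle between small_b's own z axis and vertical below 0.08 rad and horizontal distance between small_b and cup_small below 0.008 m and horizontal distance between small_b and foot below 0.012 m))), for 0.5 s.
At the end, for the whole second after the job is handed in: Closed jars stand in the cups of their size (within 8 mm, on the deck within 4 mm); jars with proud caps stand on the steel tray's floor, middles 15 mm inside its edges; tilts under 0.08 rad; carousel back at its start (small cup opposite the gauge, within 8 mm); foot up (within 5 mm); all at rest (horizontal distance between large_a and cup_large below 0.008 m and z of large_a in the frame of cup_large below 0.004 m and x of large_b in the frame of steel_tray between -0.135 and 0.135 m and y of large_b in the frame of steel_tray between -0.072 and 0.072 m and z of each of large_b, medium_b, small_b in the frame of steel_tray below 0.008 m and angle between each of large_a, large_b, medium_a, medium_b, small_a, small_b's own z axis and vertical below 0.08 rad and linear speed of each of large_a, large_b, medium_a, medium_b, small_a, small_b below 0.03 m/s and horizontal distance between medium_a and cup_medium below 0.008 m and z of medium_a in the frame of cup_medium below 0.004 m and x of medium_b in the frame of steel_tray between -0.135 and 0.135 m and y of medium_b in the frame of steel_tray between -0.072 and 0.072 m and horizontal distance between small_a and cup_small below 0.008 m and z of small_a in the frame of cup_small below 0.004 m and x of small_b in the frame of steel_tray between -0.135 and 0.135 m and y of small_b in the frame of steel_tray between -0.072 and 0.072 m and x of cup_small in the frame of checker below 0 m and y of cup_small in the frame of checker between -0.008 and 0.008 m and value of joint gauge below 0.005 m and velocity of joint carousel between -0.05 and 0.05 rad/s); the robot touches nothing.
It fails at once if the glass bottle is pushed more than 30 mm (distance of glass_bottle from where it was at the start of the episode above 0.03 m).
It fails at once if the beaker is pushed more than 30 mm (distance of beaker from where it was at the start of the episode above 0.03 m).
It fails at once if the tip box is pushed more than 30 mm (distance of tip_box from where it was at the start of the episode above 0.03 m).
It fails at once if the tube rack is pushed more than 30 mm (distance of tube_rack from where it was at the start of the episode above 0.03 m).
It fails at once if the foot is forced onto a jar with more than 45 N (contact force between gauge and large_a above 45 N or contact force between gauge and large_b above 45 N or contact force between gauge and medium_a above 45 N or contact force between gauge and medium_b above 45 N or contact force between gauge and small_a above 45 N or contact force between gauge and small_b above 45 N).
Of large_a, large_b only 1 to 1 are there at a start; the rules pass over those that are not, and their reading is None.
Of medium_a, medium_b only 1 to 1 are there at a start; the rules pass over those that are not, and their reading is None.
Of small_a, small_b, beaker only 1 to 1 are there at a start; the rules pass over those that are not, and their reading is None.
At some moment in a run one of large_a, large_b, medium_a, medium_b, small_a, small_b may be knocked a few centimetres aside while the robot is not near it.
It also fails if it takes over 210 s, if anything falls off the work surface, if the arm or the gripper's body presses on something with over 40 N, if the wrist force passes 120 N, or if a joint passes its speed limit or range.

## Working session

There is one attempt and no reset: what is moved stays moved. The work goes in short steps, Python scripts to look and compute and a shell command to move; the robot and the scene stay as the last step left them, time stands still between calls to the robot, and variables do not carry over. Pictures are saved under pics/ and viewed, at most 14 in all, crops included, and the job is handed in when it is done.

```bash
mkdir -p pics; cat > h.py <<'E'
import numpy as np, cv2
from scipy.spatial.transform import Rotation as R
from cell import *
def rot(o):
    o=np.array(o,float)
    return o if o.shape==(3,3) else (R.from_rotvec(o) if o.size==3 else R.from_quat(o)).as_matrix()
def save(c,n):
    g=get_image(c); cv2.imwrite(f'pics/{n}.png',g['image'][:,:,::-1]); return g
def ray(g,u,v):
    K=np.array([[g['fx'],0,g['cx']],[0,g['fy'],g['cy']],[0,0,1]])
    x,y=(u-g['cx'])/g['fx'],(v-g['cy'])/g['fy']
    a,b=x,y
    for _ in range(30):
        s=1+g['k1']*(a*a+b*b); a,b=x/s,y/s
    return np.array(g['position']),rot(g['orientation'])@np.array([a,b,1])
def at(g,u,v,z):
    p,d=ray(g,u,v); return p+d*(z-p[2])/d[2]
def proj(g,P):
    q=rot(g['orientation']).T@(np.array(P)-g['position']); a,b=q[:2]/q[2]; s=1+g['k1']*(a*a+b*b)
    return g['cx']+g['fx']*a*s,g['cy']+g['fy']*b*s
def pt(g,label,cam,z,n=2):
    for r in place_of(label,cam)[:n]:
        print(label,cam,round(r['score'],2),np.round(np.array(r['point'])*[512,384]),at(g,r['point'][0]*512,r['point'][1]*384,z).round(3)[:2])
E
python3 - <<'E'
from h import *
for c in ['scene','side','wrist']:
    g=save(c,c+'0'); print(c,{k:np.round(v,3) if not isinstance(v,str) else v for k,v in g.items() if k!='image'})
    if c=='wrist': continue
    for l,z in [('mat',0),('steel_tray',0),('checker',0),('handle',.138),('gauge_knob',.258),('foot',.135),('cup_large',.04),('cup_medium',.04),('cup_small',.04),('large_a',.003),('medium_a',.003),('small_a',.003),('tip_box',0),('tube_rack',0),('glass_bottle',0),('beaker',0)]:
        pt(g,l,c,z,1)
print(observe())
E
python3 -c "
import cv2,numpy as np
cv2.imwrite('pics/both0.png',cv2.resize(np.vstack([cv2.imread('pics/scene0.png'),cv2.imread('pics/side0.png')]),(400,600)))"
```

```text
scene {'fx': np.float64(476.222), 'fy': np.float64(476.222), 'cx': np.float64(259.738), 'cy': np.float64(188.216), 'k1': np.float64(-0.028), 'position': array([1.22 , 0.217, 1.327]), 'orientation': array([-1.614, -2.254,  0.589])}
mat scene 0.65 [370. 214.] [0.475 0.342]
steel_tray scene 0.67 [166. 155.] [ 0.48  -0.349]
checker scene 0.58 [263. 200.] [0.536 0.012]
handle scene 0.61 [265. 176.] [0.531 0.012]
gauge_knob scene 0.67 [259. 187.] [0.637 0.03 ]
cup_large scene 0.94 [228. 204.] [ 0.604 -0.079]
cup_medium scene 0.63 [240. 172.] [ 0.485 -0.085]
cup_small scene 0.92 [273. 166.] [0.428 0.009]
large_a scene 0.83 [375. 246.] [0.58  0.379]
medium_a scene 0.79 [382. 218.] [0.479 0.383]
small_a scene 0.58 [359. 186.] [0.39 0.29]
tip_box scene 0.74 [361. 184.] [0.379 0.292]
tube_rack scene 0.65 [134. 214.] [ 0.712 -0.353]
glass_bottle scene 0.57 [170. 244.] [ 0.77  -0.204]
side {'fx': np.float64(385.495), 'fy': np.float64(385.495), 'cx': np.float64(258.547), 'cy': np.float64(193.438), 'k1': np.float64(-0.088), 'position': array([ 0.162, -0.654,  0.78 ]), 'orientation': array([-2.142, 
[... 948 characters left out ...]
: 1.75, 'joints': array([-0.10263187,  0.43449171,  0.0250035 ,  1.5732108 , -0.01159591,
        1.13402593, -0.07509779]), 'dq': array([-0.00041752, -0.00059496, -0.00109546, -0.00147352,  0.00188049,
       -0.00206716,  0.00064964]), 'joint_efforts': array([ 2.28646791e-04, -6.67667055e+01,  9.83672664e-01, -3.14802575e+01,
       -6.07280969e-02,  3.27036402e-02, -4.25389430e-06]), 'position': array([ 6.24998646e-01, -1.19687625e-05,  1.95042849e-01]), 'ee_rot': array([ 2.22148618e+00,  2.22136985e+00, -6.17450172e-06]), 'force': array([-0.03783666,  0.25520976, -0.31443291]), 'ft_torque': array([ 0.02833673,  0.02348616, -0.00856354]), 'gripper_force': 0.0, 'width': 1.0007778050651999}
```

View pics/scene0.png

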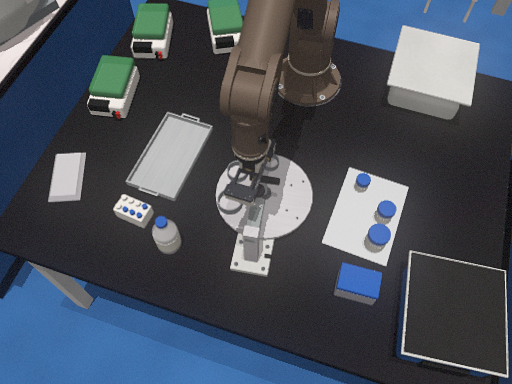

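View pics/side0.png

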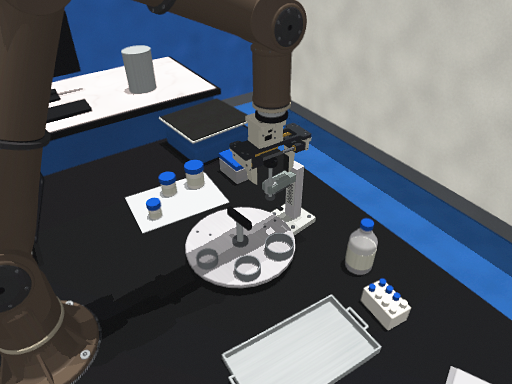

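```bash
python3 -m handwheel '[[0,0,-1,0,0,0],[0,0,-1,0,0,0],[0,0,-1,0,0,0],[0,0,-1,0,0,0],[0,0,-1,0,0,0],[0,-1,-1,0,0,0],[0,-1,0,0,0,0],[0,-1,0,0,0,0]]' 
python3 -m handwheel '[[0,-1,0,0,0,0],[0,0,0,0,0,0]]' 
python3 - <<'E'
from h import *
g=save('wrist','w1'); print(observe()['position'],g['position'])
for l,z in [('checker',0),('handle',.138),('gauge_knob',.258),('foot',.135),('cup_large',.04),('cup_medium',.04),('cup_small',.04)]: pt(g,l,'wrist',z,1)
E
```

```text
clock: 2.42
position: [0.5651, 0.0, 0.3163]
ee_rot: [2.22, 2.22, 0.003]
force: [0.2, 0.7, 0.2]
width: 0.999
gripper_force: 0.0
clock: 2.58
position: [0.5423, -0.0001, 0.3159]
ee_rot: [-2.221, -2.221, -0.0]
force: [0.4, -0.1, -0.1]
width: 1.001
gripper_force: 0.0
[ 5.43875244e-01 -6.54998261e-05  3.15807343e-01] [0.54097692 0.07771557 0.50544318]
checker wrist 0.3 [386. 161.] [ 0.743 -0.025]
handle wrist 0.56 [243. 158.] [0.529 0.006]
gauge_knob wrist 0.82 [383. 164.] [0.638 0.025]
foot wrist 0.75 [347. 137.] [0.642 0.029]
cup_large wrist 0.98 [293. 200.] [ 0.597 -0.076]
cup_medium wrist 0.59 [217. 212.] [ 0.489 -0.093]
cup_small wrist 0.71 [165. 152.] [ 0.419 -0.006]
```

View pics/w1.png

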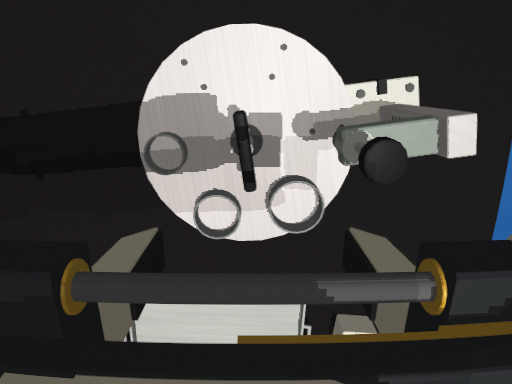

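```bash
cat >> h.py <<'E'
from scipy.optimize import least_squares
def circ(g,c,r,z,w=8,n=120,pol=1,a0=0,a1=2*np.pi):
    """refine centre of a circle radius r at height z: along radial rays find strongest bright->dark (pol=1) edge within w mm"""
    im=cv2.GaussianBlur(cv2.cvtColor(g['image'],cv2.COLOR_RGB2GRAY),(0,0),.8).astype(np.float32); c=np.array(c[:2],float)
    for it in range(4):
        A=[];B=[]
        for t in np.linspace(a0,a1,n,endpoint=False):
            s=np.arange(-w,w+.01,.5)/1000; d=np.array([np.cos(t),np.sin(t)])
            q=np.array([proj(g,[*(c+d*(r+k)),z]) for k in s],np.float32)
            v=cv2.remap(im,q[None,:,0],q[None,:,1],cv2.INTER_LINEAR)[0]
            e=-np.gradient(v)*pol; i=e.argmax()
            if e[i]>4 and 0<i<len(s)-1: A.append(d);B.append(s[i])
        A=np.array(A);B=np.array(B)
        f=least_squares(lambda p:A@p-B,[0,0],loss='soft_l1',f_scale=.001); c=c+f.x
    return c.round(4),len(B),round(float(np.median(abs(A@f.x-B))),4)
E
python3 - <<'E'
from h import *
import pickle
g=get_image('wrist'); pickle.dump(g,open('g1.pkl','wb'))
c,n,e=circ(g,(.536,.010),.15,.04,12); print('disc',c,n,e)
k=circ(g,(.640,.026),.018,.258,8,60,pol=-1); print('knob',k)
for nm,a,r,h in [('L',-60,.038,.07),('M',-120,.033,.066),('S',180,.028,.062)]:
    a=np.deg2rad(a+7.5); print(nm,circ(g,c+.11*np.array([np.cos(a),np.sin(a)]),r,h,6,90,pol=-1),circ(g,c+.11*np.array([np.cos(a),np.sin(a)]),r,h,6,90,pol=1))
a,b=at(g,239,113,.138),at(g,250,190,.138);print('bar',a,b,np.linalg.norm(a-b),(a+b)/2,np.rad2deg(np.arctan2(*(a-b)[[1,0]])))
E
```

```text
disc [0.5319 0.0106] 109 0.0009
knob (array([0.6366, 0.0277]), 33, 0.0005)
L (array([ 0.5957, -0.0696]), 90, 0.0016) (array([ 0.6002, -0.0762]), 70, 0.0011)
M (array([ 0.4911, -0.085 ]), 90, 0.001) (array([ 0.4911, -0.0926]), 66, 0.0011)
S (array([ 0.4248, -0.0037]), 86, 0.001) (array([ 0.4184, -0.0054]), 62, 0.001)
bar [0.52907453 0.05348824 0.138     ] [ 0.54044779 -0.03082254  0.138     ] 0.08507443081443204 [0.53476116 0.01133285 0.138     ] 97.68264216162211
```

```bash
python3 -m handwheel '[[1,-1,0,0,0,0],[1,-1,0,0,0,0],[1,-1,0,0,0,0],[1,0,0,0,0,0],[1,0,0,0,0,0],[1,0,0,0,0,0],[1,0,0,0,0,0],[1,0,0,0,0,0]]' 
python3 -m handwheel '[[1,0,0,0,0,0],[1,0,0,0,0,0],[1,0,0,0,0,0],[1,0,0,0,0,0],[1,0,0,0,0,0],[1,0,0,0,0,0],[1,0,0,0,0,0],[0,0,0,0,0,0]]' 
python3 - <<'E'
from h import *
g=save('wrist','w2'); print(observe()['position'],g['position'])
for l,z in [('large_a',.003),('medium_a',.003),('small_a',.003),('mat',0)]: pt(g,l,'wrist',z,3)
E
```

```text
clock: 3.7
position: [0.4851, 0.161, 0.315]
ee_rot: [-2.222, -2.221, -0.0]
force: [0.3, 0.3, -0.2]
width: 1.0
gripper_force: 0.0
clock: 4.37
position: [0.4839, 0.3046, 0.3143]
ee_rot: [-2.214, -2.225, -0.0]
force: [-2.0, 0.9, 0.3]
width: 1.0
gripper_force: 0.0
[0.48438768 0.30226052 0.31438908] [0.48245221 0.38206386 0.50401454]
large_a wrist 0.67 [317.  99.] [0.573 0.371]
medium_a wrist 0.59 [247.  93.] [0.473 0.378]
small_a wrist 0.77 [192. 149.] [0.391 0.297]
mat wrist 0.96 [251. 124.] [0.479 0.333]
mat wrist 0.25 [215. 334.] [ 0.416 -0.035]
```

View pics/w2.png

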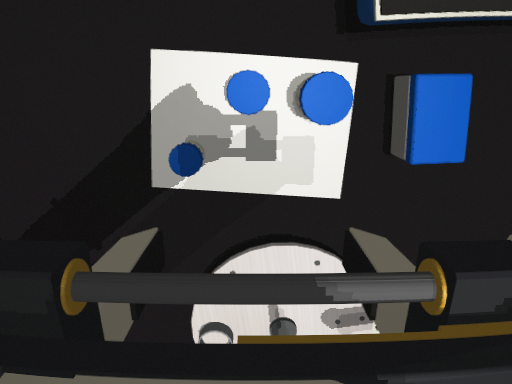

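```bash
cat >> h.py <<'E'
def caps(g,z,amin=150):
    h=cv2.cvtColor(g['image'],cv2.COLOR_RGB2HSV); m=cv2.inRange(h,(105,120,30),(125,255,255))
    n,l,s,c=cv2.connectedComponentsWithStats(cv2.morphologyEx(m,cv2.MORPH_OPEN,np.ones((3,3))))
    for i in range(1,n):
        if s[i,4]<amin: continue
        (u,v),r=cv2.minEnclosingCircle(np.argwhere(l==i)[:,::-1].astype(np.float32))
        print('blob',s[i].tolist(),c[i].round(1),[at(g,*c[i],zz)[:2].round(4).tolist() for zz in z], 'R',round(r,1))
E
python3 - <<'E'
from h import *
g=get_image('wrist'); print(g['position'])
caps(g,[.059,.067,.071,.079,.083,.091])
for nm,c,r,zs in [('L',(.573,.371),.032,(.083,.091)),('M',(.473,.378),.027,(.071,.079)),('S',(.391,.297),.022,(.059,.067))]:
    for z in zs: print(nm,z,circ(g,c,r,z,9,60,pol=-1),circ(g,c,r,z,9,60,pol=1))
E
```

```text
[0.48427446 0.37673307 0.50450038]
blob [355, 0, 157, 20, 893] [415.9  11.7] [[0.6842, 0.4727], [0.6806, 0.471], [0.6789, 0.4701], [0.6753, 0.4684], [0.6735, 0.4675], [0.6699, 0.4658]] R 78.2
blob [225, 65, 42, 44, 1479] [245.5  86.5] [[0.4745, 0.3797], [0.4747, 0.3796], [0.4748, 0.3796], [0.475, 0.3796], [0.4751, 0.3795], [0.4752, 0.3795]] R 22.0
blob [298, 66, 53, 53, 2244] [324.   91.9] [[0.5737, 0.3735], [0.5721, 0.3736], [0.5713, 0.3736], [0.5696, 0.3736], [0.5688, 0.3737], [0.5672, 0.3737]] R 27.2
blob [405, 66, 67, 93, 5582] [437.1 111.4] [[0.7253, 0.3515], [0.721, 0.352], [0.7188, 0.3522], [0.7145, 0.3526], [0.7123, 0.3529], [0.708, 0.3533]] R 55.1
blob [168, 139, 33, 33, 867] [183.8 155. ] [[0.3923, 0.2927], [0.3939, 0.2942], [0.3948, 0.2949], [0.3964, 0.2964], [0.3972, 0.2972], [0.3989, 0.2987]] R 16.8
L 0.083 (array([0.5685, 0.3732]), 58, 0.0005) (array([0.572 , 0.3726]), 32, 0.0005)
L 0.091 (array([0.5668, 0.3732]), 58, 0.0005) (array([0.5706, 0.3727]), 31, 0.0006)
M 0.071 (array([0.4744, 0.3794]), 60, 0.0005) (array([0.4597, 0.3716]), 21, 0.0015)
M 0.079 (array([0.4743, 
[... 288 characters left out ...]
un = VectorFunction(
        fun_wrapped,
    ...<6 lines>...
        workers=workers
    )
    self._update_fun()
    ~~~~~~~~~~~~~~~~^^
    self.f = self.fun_wrapped(xp_copy(self.x))
             ~~~~~~~~~~~~~~~~^^^^^^^^^^^^^^^^^
    return np.atleast_1d(self.fun(x))
                         ~~~~~~~~^^^
    return self.f(x, *self.args, **self.kwargs)
           ~~~~~~^^^^^^^^^^^^^^^^^^^^^^^^^^^^^^
  File "h.py", line 37, in <lambda>
    f=least_squares(lambda p:A@p-B,[0,0],loss='soft_l1',f_scale=.001); c=c+f.x
                             ~^~
ValueError: matmul: Input operand 1 has a mismatch in its core dimension 0, with gufunc signature (n?,k),(k,m?)->(n?,m?) (size 2 is different from 0)
```

```bash
python3 -m handwheel '[[1,1,0.5,0,0,0],[1,1,1,0,0,0],[1,1,1,0,0,0],[0.7,1,1,0,0,0],[0,0.2,1,0,0,0],[0,0,1,0,0,0],[0,0,0,0,0,0],[0,0,0,0,0,0]]' 0.86 15
python3 -m handwheel '[[0,0,0,0,0,0],[0,0,0,0,0,0]]'
python3 - <<'E'
from h import *
g=get_image('wrist'); print(observe()['position'],g['position'])
caps(g,[.083,.091])
E
```

```text
clock: 5.33
position: [0.5688, 0.3727, 0.2045]
ee_rot: [-2.223, -2.22, 0.004]
force: [-0.3, 0.2, 0.6]
width: 0.858
gripper_force: 0.0
clock: 5.5
position: [0.5698, 0.3743, 0.2073]
ee_rot: [2.222, 2.221, 0.005]
force: [-0.2, -0.3, -0.2]
width: 0.861
gripper_force: 0.0
[0.56966499 0.37432358 0.20711023] [0.56800571 0.45175195 0.39691203]
blob [297, 0, 8, 62, 266] [300.7  29.4] [[0.6094, 0.5026], [0.6083, 0.5013]] R 30.7
blob [362, 136, 84, 112, 8086] [402.6 189. ] [[0.7141, 0.3602], [0.7104, 0.3625]] R 63.0
blob [132, 138, 56, 55, 2390] [159.8 164.9] [[0.4808, 0.3839], [0.483, 0.3856]] R 28.1
blob [222, 141, 67, 67, 3475] [254.8 173.6] [[0.5702, 0.3754], [0.5702, 0.3773]] R 33.8
blob [74, 220, 43, 32, 824] [ 97.1 233.3] [[0.4103, 0.3136], [0.4143, 0.3171]] R 21.4
```

```bash
python3 -m handwheel '[[0.05,0,1,0,0,0],[0,0,1,0,0,0],[0,0,1,0,0,0],[0,0,1,0,0,0],[0,0,1,0,0,0],[0,0,1,0,0,0],[0,0,1,0,0,0],[0,0,0.4,0,0,0]]'
python3 -m handwheel '[[0,0,0,0,0,0],[0,0,0,0,0,0]]'
python3 -m handwheel '[[0,0,0,0,0,0],[0,0,0,0,0,0],[0,0,0,0,0,0],[0,0,0,0,0,0],[0,0,0,0,0,0],[0,0,0,0,0,0]]' 0.5 20
```

```text
clock: 6.22
position: [0.5683, 0.3744, 0.0555]
ee_rot: [-2.221, -2.221, 0.003]
force: [-0.2, -0.2, -0.6]
width: 0.86
gripper_force: 0.0
clock: 6.38
position: [0.5695, 0.3753, 0.0581]
ee_rot: [2.222, 2.221, 0.002]
force: [0.3, -0.7, 0.2]
width: 0.86
gripper_force: 0.0
clock: 6.88
position: [0.5691, 0.375, 0.0573]
ee_rot: [2.221, 2.221, 0.0]
force: [-0.7, -0.8, 0.1]
width: 0.509
gripper_force: 0.0
```

```bash
python3 - <<'E'
from h import *
g=save('side','s3'); w=save('wrist','w3'); cv2.imwrite('pics/c3.png',np.hstack([g['image'][100:300,100:350,::-1],w['image'][100:300,130:380,::-1]]))
E
```

```text
(no output)
```

View pics/c3.png

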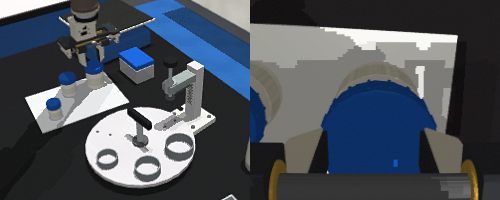

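```bash
python3 -m handwheel '[[0,0,0,0,0,0],[0,0,0,0,0,0],[0,0,0,0,0,0]]' 0.2 20
python3 - <<'E'
from h import *
print(observe())
w=save('wrist','w4')
E
```

```text
clock: 7.23
position: [0.569, 0.375, 0.057]
ee_rot: [2.222, 2.221, -0.0]
force: [-0.1, -1.1, 0.2]
width: 0.331
gripper_force: 0.0
{'clock': 7.2333, 'joints': array([-0.56661189,  0.65704221, -0.15048071,  1.55529935,  0.11383244,
        0.93787141, -0.75369988]), 'dq': array([-6.95927929e-04,  1.69629055e-03, -2.92341621e-04,  9.12755505e-04,
        5.17005401e-04,  1.33388348e-03,  5.89264354e-05]), 'joint_efforts': array([ 1.72968834e-03, -7.90167046e+01, -2.29970969e+00, -2.78808922e+01,
       -5.44599525e-02, -2.50647508e-02, -2.95713176e-05]), 'position': array([0.56903156, 0.37498496, 0.05699615]), 'ee_rot': array([ 2.22151341e+00,  2.22134385e+00, -5.35546365e-05]), 'force': array([-0.11685416, -1.08670599,  0.21886363]), 'ft_torque': array([-0.04083842,  0.0042763 ,  0.06876914]), 'gripper_force': 0.0, 'width': 0.33072712986432906}
```

View pics/w4.png

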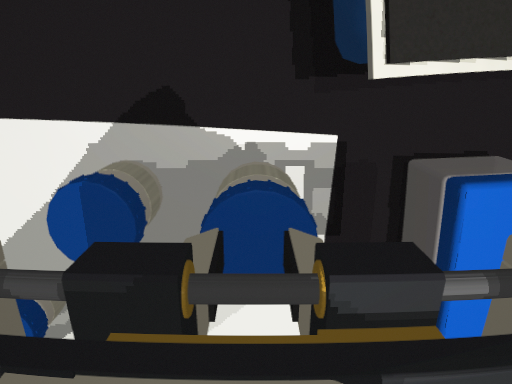

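```bash
python3 -m handwheel '[[0,0,-1,0,0,0],[0,0,-1,0,0,0],[0,0,-1,0,0,0],[0,0,-1,0,0,0],[0,0,-1,0,0,0],[0,0,-1,0,0,0],[0,0,-1,0,0,0],[0,0,-0.5,0,0,0]]' 0.33
python3 -m handwheel '[[0,0,0,0,0,0],[0,0,0,0,0,0],[0,0,0,0,0,0]]' 0.86
python3 - <<'E'
from h import *
g=save('wrist','w5'); o=observe();print(o['position'],g['position'],rot(g['orientation']).round(3), rot(o['ee_rot']).round(3))
caps(g,[.083,.091])
for c in ['scene','side']:
    g=get_image(c); print(c);caps(g,[.071,.083,.091],60)
E
```

```text
clock: 7.95
position: [0.5698, 0.3756, 0.2098]
ee_rot: [2.221, 2.221, 0.005]
force: [0.1, 0.9, 0.0]
width: 0.333
gripper_force: 0.0
clock: 8.2
position: [0.5684, 0.3745, 0.2054]
ee_rot: [-2.221, -2.221, 0.003]
force: [0.9, 0.1, -0.3]
width: 0.5
gripper_force: 0.0
[0.56838888 0.37440477 0.20526693] [0.56745404 0.45257142 0.39488285] [[ 1.     0.001 -0.002]
 [ 0.    -0.958 -0.287]
 [-0.002  0.287 -0.958]] [[ 0.     1.    -0.002]
 [ 1.    -0.    -0.002]
 [-0.002 -0.002 -1.   ]]
blob [300, 0, 8, 63, 287] [303.4  30.4] [[0.6095, 0.5014], [0.6084, 0.5001]] R 31.2
blob [364, 136, 85, 107, 8108] [405.2 189. ] [[0.7138, 0.3608], [0.7101, 0.3632]] R 66.2
blob [134, 138, 56, 55, 2416] [161.3 164.9] [[0.4808, 0.384], [0.483, 0.3857]] R 28.2
blob [224, 141, 67, 67, 3509] [256.8 173.8] [[0.5702, 0.3754], [0.5702, 0.3774]] R 34.0
blob [76, 220, 43, 22, 754] [ 97.1 232.2] [[0.4093, 0.315], [0.4133, 0.3185]] R 21.2
scene
blob [0, 0, 147, 215, 11833] [55.2 84.9] [[0.3774, -0.8033], [0.3855, -0.7936], [0.3909, -0.7871]] R 129.5
blob [182, 0, 25, 7, 114] [196.6   2.1] [[-0.1781, -0.5026], [-0.1647, -0.4
[... 1338 characters left out ...]
0.5] [[0.8639, 0.757], [0.8673, 0.7519], [0.8695, 0.7484]] R 6.7
side
blob [57, 0, 106, 80, 5137] [110.   33.3] [[0.8458, 2.3403], [0.8342, 2.2896], [0.8265, 2.2558]] R 58.9
blob [189, 0, 80, 100, 6856] [231.2  44.3] [[1.3988, 1.5345], [1.3778, 1.4975], [1.3639, 1.4728]] R 56.8
blob [45, 97, 467, 223, 21927] [324.9 186.3] [[0.8636, 0.0401], [0.8517, 0.0284], [0.8438, 0.0206]] R 247.6
blob [158, 171, 18, 14, 201] [166.7 177.7] [[0.4734, 0.3644], [0.4681, 0.3471], [0.4646, 0.3356]] R 8.8
blob [146, 198, 15, 13, 153] [152.9 203.8] [[0.3856, 0.2611], [0.3818, 0.2456], [0.3793, 0.2353]] R 7.3
blob [360, 218, 14, 13, 157] [366.6 223.9] [[0.842, -0.1578], [0.8305, -0.1662], [0.8228, -0.1718]] R 7.4
```

View pics/w5.png

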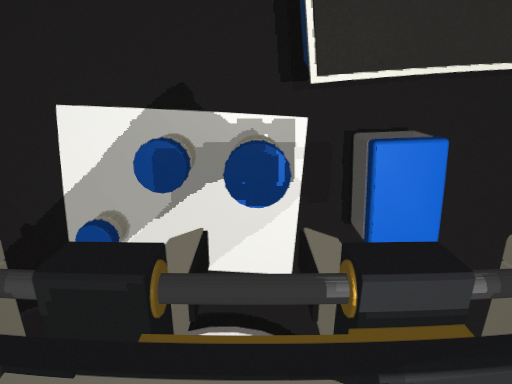

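```bash
python3 - <<'E'
from h import *
def cents(im):
    h=cv2.cvtColor(im,cv2.COLOR_BGR2HSV); m=cv2.inRange(h,(105,120,30),(125,255,255))
    n,l,s,c=cv2.connectedComponentsWithStats(cv2.morphologyEx(m,cv2.MORPH_OPEN,np.ones((3,3))))
    return [(s[i],c[i]) for i in range(1,n) if 60<s[i,4]<700]
G={c:get_image(c) for c in('scene','side')}
C={c:cents(cv2.imread(f'pics/{c}0.png')) for c in G}
for sa,a in C['scene']:
    for sb,b in C['side']:
        p,d=ray(G['scene'],*a);q,e=ray(G['side'],*b)
        t=np.linalg.lstsq(np.c_[d,-e],q-p,rcond=None)[0]; x,y=p+d*t[0],q+e*t[1]
        if np.linalg.norm(x-y)<.01: print(a.round(),b.round(),((x+y)/2).round(4),np.linalg.norm(x-y).round(4),sa[2:],sb[2:])
w=G=get_image('wrist'); print(observe()['width'],observe()['clock'])
E
```

```text
[363. 179.] [167. 178.] [0.4455 0.2847 0.1305] 0.008 [ 13  12 130] [ 18  14 207]
[363. 179.] [153. 204.] [0.3914 0.2905 0.0501] 0.0044 [ 13  12 130] [ 13  13 144]
[387. 208.] [167. 178.] [0.4762 0.3799 0.0627] 0.0044 [ 17  15 211] [ 18  14 207]
[387. 208.] [153. 204.] [ 0.4184  0.3935 -0.0317] 0.0 [ 17  15 211] [ 13  13 144]
[161. 221.] [367. 224.] [ 0.7674 -0.2109  0.148 ] 0.0021 [ 12  12 116] [ 14  13 157]
0.7597980331327008 8.5
```

```bash
python3 -m handwheel '[[0.05,0.05,1,0,0,0],[0,0,1,0,0,0],[0,0,1,0,0,0],[0,0,1,0,0,0],[0,0,1,0,0,0],[0,0,1,0,0,0],[0,0,1,0,0,0],[0,0,0.4,0,0,0]]' 0.86 15
python3 -m handwheel '[[0,0,0.35,0,0,0],[0,0,0.35,0,0,0],[0,0,0.35,0,0,0],[0,0,0.35,0,0,0],[0,0,0,0,0,0],[0,0,0,0,0,0]]'
python3 -m handwheel '[[0,0,0,0,0,0],[0,0,0,0,0,0],[0,0,0,0,0,0],[0,0,0,0,0,0],[0,0,0,0,0,0],[0,0,0,0,0,0]]' 0.5 20
python3 - <<'E'
from h import *
g=save('wrist','w6');g=save('side','s6')
E
```

```text
clock: 9.17
position: [0.5686, 0.3748, 0.0559]
ee_rot: [-2.221, -2.221, 0.006]
force: [-0.8, -1.2, 0.5]
width: 0.859
gripper_force: 0.0
clock: 9.67
position: [0.57, 0.3759, 0.031]
ee_rot: [2.222, 2.221, -0.0]
force: [0.6, 0.3, -0.7]
width: 0.859
gripper_force: 0.0
clock: 10.17
position: [0.5707, 0.3763, 0.0317]
ee_rot: [2.221, 2.221, 0.002]
force: [0.0, -0.7, 3.8]
width: 0.691
gripper_force: 20.0
```

View pics/w6.png

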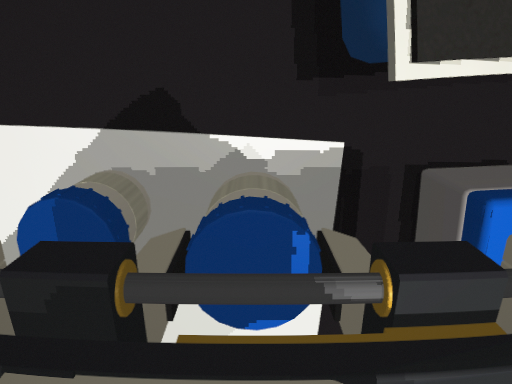

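```bash
python3 -m handwheel '[[0,0,-1,0,0,0],[0,0,-1,0,0,0],[0,0,-1,0,0,0],[0,0,-1,0,0,0],[0,0,-1,0,0,0],[0,0,-1,0,0,0],[0,0,-1,0,0,0],[-0.5,0,-1,0,0,0]]'
python3 -m handwheel '[[-1,0,-1,0,0,0],[-1,0,-1,0,0,0],[-1,0,-1,0,0,0],[-1,0,-1,0,0,0],[-1,0,-1,0,0,0],[-1,0,-1,0,0,0],[-1,0,0,0,0,0],[-1,0,0,0,0,0]]'
python3 -m handwheel '[[-1,0.5,0,0,0,0],[-1,0.5,0,0,0,0],[-1,0.5,0,0,0,0],[-1,0,0,0,0,0],[-1,0,0,0,0,0],[-1,0,0,0,0,0],[-1,0,0,0,0,0],[-1,0,0,0,0,0]]'
python3 -m handwheel '[[-1,0,0,0,0,0],[-1,0,0,0,0,0],[-1,0,0,0,0,0],[-1,0,0,0,0,0],[-1,0,0,0,0,0],[-1,0,0,0,0,0],[0,0,0,0,0,0],[0,0,0,0,0,0]]'
python3 - <<'E'
from h import *
g=save('wrist','w7'); o=observe(); p=o['position']; print(p,g['position'])
for dz in (.052,.06): print(circ(g,p[:2],.032,p[2]+dz,8,60,pol=-1,a0=np.pi*.1,a1=np.pi*.9))
caps(g,[p[2]+.052,p[2]+.06])
E
```

```text
clock: 10.93
position: [0.5681, 0.3678, 0.1908]
ee_rot: [-2.217, -2.223, 0.003]
force: [-1.1, 0.5, -2.7]
width: 0.692
gripper_force: 20.0
clock: 11.6
position: [0.5698, 0.2052, 0.3116]
ee_rot: [2.221, 2.222, 0.001]
force: [-0.3, 0.1, -3.6]
width: 0.692
gripper_force: 20.0
clock: 12.27
position: [0.599, 0.045, 0.3099]
ee_rot: [-2.22, -2.22, 0.003]
force: [-0.4, -1.2, -1.7]
width: 0.69
gripper_force: 20.0
clock: 12.93
position: [0.5991, -0.0754, 0.31]
ee_rot: [-2.223, -2.217, 0.003]
force: [-0.7, 0.8, -3.4]
width: 0.692
gripper_force: 20.0
[ 0.59935045 -0.073745    0.31014313] [0.59843889 0.00249553 0.49954733]
(array([ 0.5963, -0.0724]), 46, 0.0006)
(array([ 0.5972, -0.0701]), 44, 0.0005)
blob [464, 0, 48, 266, 7234] [495.2 152.8] [[0.7012, -0.0219], [0.6952, -0.0205]] R 132.7
blob [185, 196, 138, 78, 8530] [253.2 240.3] [[0.5979, -0.0613], [0.598, -0.0576]] R 69.0
blob [200, 304, 107, 26, 1938] [253.6 314.5] [[0.5981, -0.1001], [0.5981, -0.0941]] R 53.0
```

View pics/w7.png

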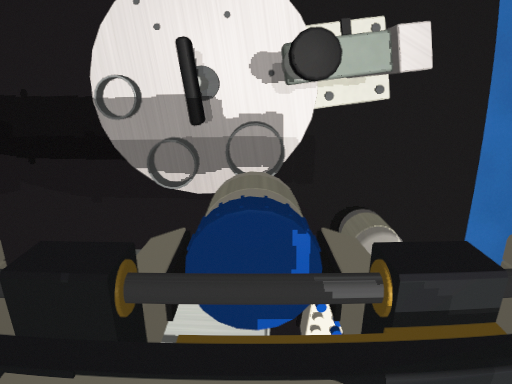

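```bash
python3 - <<'E'
from h import *
g=get_image('wrist'); o=observe(); print(o['position'],g['position'])
d=circ(g,(.532,.0106),.15,.04,10,100,a0=0,a1=np.pi*1.1);print(d)
for nm,c,r,h in [('L',(.600,-.076),.038,.07),('M',(.491,-.0915),.033,.066),('S',(.423,-.005),.028,.062)]:
    for p in (1,-1): x=circ(g,c,r,h,5,80,pol=p);v=x[0]-[.532,.0106];print(nm,p,x,np.hypot(*v).round(4),np.rad2deg(np.arctan2(v[1],v[0])).round(1))
    x=circ(g,c,r-.003,h,5,80,pol=-1);v=x[0]-[.532,.0106];print(nm,'in',x,np.hypot(*v).round(4),np.rad2deg(np.arctan2(v[1],v[0])).round(1))
E
```

```text
[ 0.59955996 -0.07292638  0.31036283] [0.59843729 0.00395577 0.49976166]
(array([0.5316, 0.0091]), 45, 0.0006)
L 1 (array([ 0.598 , -0.0795]), 43, 0.0011) 0.1117 -53.8
L -1 (array([ 0.599 , -0.0736]), 60, 0.0006) 0.1076 -51.5
L in (array([ 0.5993, -0.0706]), 55, 0.0005) 0.1055 -50.3
M 1 (array([ 0.4875, -0.0921]), 52, 0.0014) 0.1119 -113.4
M -1 (array([ 0.493 , -0.0883]), 80, 0.0009) 0.1063 -111.5
M in (array([ 0.4886, -0.0901]), 54, 0.001) 0.1097 -113.3
S 1 (array([ 0.4201, -0.0032]), 50, 0.0006) 0.1127 -173.0
S -1 (array([ 0.427, -0.005]), 80, 0.001) 0.1062 -171.5
S in (array([ 0.4217, -0.0064]), 49, 0.0007) 0.1116 -171.2
```

```bash
python3 -m handwheel '[[-0.1,0,1,0,0,0],[0,0,1,0,0,0],[0,0,1,0,0,0],[0,0,1,0,0,0],[0,0,1,0,0,0],[0,0,1,0,0,0],[0,0,1,0,0,0],[0,0,1,0,0,0]]'
python3 -m handwheel '[[0,0,0.8,0,0,0],[0,0,0.6,0,0,0],[0,0,0.4,0,0,0],[0,0,0.2,0,0,0],[0,0,0,0,0,0],[0,0,0,0,0,0]]'
python3 -m handwheel '[[0,0,0.2,0,0,0],[0,0,0.2,0,0,0],[0,0,0.2,0,0,0],[0,0,0.2,0,0,0],[0,0,0.2,0,0,0],[0,0,0.1,0,0,0],[0,0,0,0,0,0]]'
python3 - <<'E'
from h import *
g=save('side','s8');cv2.imwrite('pics/s8c.png',cv2.resize(g['image'][170:330,150:400,::-1],None,fx=2,fy=2))
E
```

```text
clock: 13.7
position: [0.5998, -0.0742, 0.1499]
ee_rot: [-2.218, -2.223, -0.001]
force: [0.6, -0.0, -2.6]
width: 0.692
gripper_force: 20.0
clock: 14.2
position: [0.6004, -0.0756, 0.1115]
ee_rot: [2.221, 2.222, 0.001]
force: [-0.6, 0.1, -2.2]
width: 0.697
gripper_force: 20.0
clock: 14.78
position: [0.5996, -0.076, 0.0883]
ee_rot: [-2.221, -2.221, 0.001]
force: [-0.2, -0.2, -3.2]
width: 0.692
gripper_force: 20.0
```

View pics/s8c.png

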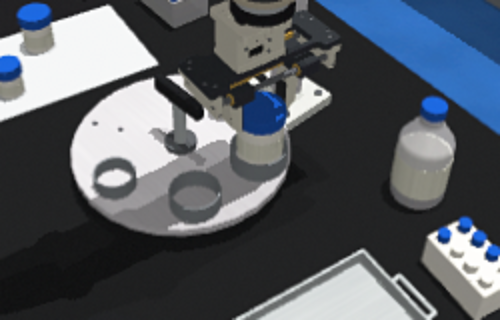

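```bash
python3 -m handwheel '[[0,0,0.2,0,0,0],[0,0,0.2,0,0,0],[0,0,0.2,0,0,0],[0,0,0.2,0,0,0],[0,0,0,0,0,0]]'
python3 -m handwheel '[[0,0,0.1,0,0,0],[0,0,0.05,0,0,0],[0,0,0,0,0,0],[0,0,0,0,0,0]]'
```

```text
clock: 15.25
position: [0.5993, -0.076, 0.072]
ee_rot: [-2.221, -2.221, 0.002]
force: [-0.2, -0.1, -2.3]
width: 0.691
gripper_force: 20.0
clock: 15.58
position: [0.6001, -0.076, 0.0701]
ee_rot: [2.222, 2.221, 0.0]
force: [0.1, -0.2, -2.9]
width: 0.693
gripper_force: 20.0
```

```bash
python3 -m handwheel '[[0,0,0.1,0,0,0],[0,0,0,0,0,0]]'
python3 -m handwheel '[[0,0,0,0,0,0],[0,0,0,0,0,0],[0,0,-0.3,0,0,0],[0,0,-0.5,0,0,0],[0,0,-1,0,0,0],[0,0,-1,0,0,0],[0,0,-1,0,0,0],[0,0,-1,0,0,0]]' 0.82
python3 -m handwheel '[[0,0,-1,0,0,0],[0,0,-1,0,0,0],[0,0,-1,0,0,0],[0,0,-1,0,0,0],[0,0,-1,0,0,0],[0,0,-1,0,0,0],[0,0,-1,0,0,0],[1,-0.5,-0.2,0,0,0]]' 0.82
python3 -m handwheel '[[1,-1,0,0,0,0],[1,-1,0,0,0,0],[1,-1,0,0,0,0],[1,-1,0,0,0,0],[1,-1,0,0,0,0],[1,-0.75,0,0,0,0],[1,0,0,0,0,0],[1,0,0,0,0,0]]'
python3 -m handwheel '[[1,0,0,0,0,0],[1,0,0,0,0,0],[1,0,0,0,0,0],[1,0,0,0,0,0],[1,0,0,0,0,0],[1,0,0,0,0,0],[1,0,0.5,0,0,0],[1,0,1,0,0,0]]' 0.76
python3 -m handwheel '[[1,0,1,0,0,0],[1,0,1,0,0,0],[1,0,1,0,0,0],[1,0,1,0,0,0],[0.8,0,0.5,0,0,0],[0,0,0,0,0,0],[0,0,0,0,0,0]]'
python3 - <<'E'
from h import *
g=save('wrist','w9'); o=observe(); print(o['position'],g['position'],o['width'])
caps(g,[.071,.079]);caps(g,[.059,.067])
s=save('side','s9');cv2.imwrite('pics/c9.png',np.hstack([s['image'][130:330,120:370,::-1],cv2.resize(g['image'][:,:,::-1],(267,200))]))
E
```

```text
clock: 15.75
position: [0.6007, -0.0761, 0.0685]
ee_rot: [2.221, 2.22, 0.002]
force: [0.0, -0.2, -0.1]
width: 0.692
gripper_force: 20.0
clock: 16.42
position: [0.6001, -0.076, 0.1661]
ee_rot: [2.221, 2.221, 0.001]
force: [0.7, 0.2, 0.6]
width: 0.821
gripper_force: 0.0
clock: 17.08
position: [0.592, -0.0604, 0.3124]
ee_rot: [2.224, 2.211, 0.004]
force: [-0.7, -1.2, -1.0]
width: 0.822
gripper_force: 0.0
clock: 17.75
position: [0.4741, 0.1048, 0.3097]
ee_rot: [2.22, 2.221, 0.003]
force: [0.2, -0.2, -0.1]
width: 0.823
gripper_force: 0.0
clock: 18.42
position: [0.4761, 0.2658, 0.281]
ee_rot: [2.221, 2.22, 0.009]
force: [0.6, -0.2, -0.7]
width: 0.761
gripper_force: 0.0
clock: 19.0
position: [0.4745, 0.3605, 0.1882]
ee_rot: [-2.22, -2.223, 0.001]
force: [0.2, -0.4, 1.0]
width: 0.764
gripper_force: 0.0
[0.47532013 0.3597356  0.18891091] [0.47321186 0.43840067 0.37773771] 0.7604122302374142
blob [397, 0, 38, 61, 2199] [416.1  29. ] [[0.6119, 0.4909], [0.6083, 0.4895]] R 34.6
blob [227, 125, 58, 60, 2685] [255.4 154.5] [[0.4751, 0.3809], [0.475, 0.3824]] R 29.8
blob [456, 128, 56, 115, 5537] [486.7 187.2] [[0.7014, 0.3506], [0.6955, 0.3529]] R 61.5
blob [153, 214, 43, 39, 747] [178.4 228.1] [[0.4005, 0.3085], [0.4024, 0.3119]] R 22.0
blob [397, 0, 38, 61, 2199] [416.1  29. ] [[0.6173, 0.4929], [0.6137, 0.4916]] R 34.6
blob [227, 125, 58, 60, 2685] [255.4 154.5] [[0.4751, 0.3787], [0.4751, 0.3802]] R 29.8
blob [456, 128, 56, 115, 5537] [486.7 187.2] [[0.7103, 0.3472], [0.7044, 0.3495]] R 61.5
blob [153, 214, 43, 39, 747] [178.4 228.1] [[0.3977, 0.3034], [0.3996, 0.3068]] R 22.0
```

View pics/c9.png

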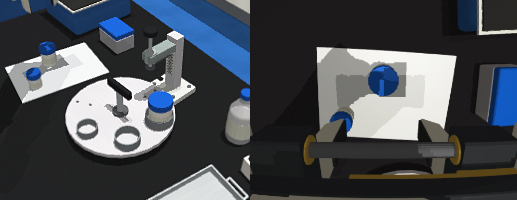

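```bash
python3 -m handwheel '[[1,0,0.5,0,0,0],[0.05,0,1,0,0,0],[0,0,1,0,0,0],[0,0,1,0,0,0],[0,0,1,0,0,0],[0,0,1,0,0,0],[0,0,1,0,0,0],[0,0,0.8,0,0,0]]'
python3 -m handwheel '[[0,0,0.5,0,0,0],[0,0,0.4,0,0,0],[0,0,0.25,0,0,0],[0,0,0,0,0,0],[0,0,0,0,0,0]]'
python3 -m handwheel '[[0,0,0,0,0,0],[0,0,0,0,0,0],[0,0,0,0,0,0],[0,0,0,0,0,0],[0,0,0,0,0,0]]' 0.45 20
python3 -m handwheel '[[0,0,-1,0,0,0],[0,0,-1,0,0,0],[0,0,-1,0,0,0],[0,0,-1,0,0,0]]'
```

```text
clock: 19.77
position: [0.4761, 0.3797, 0.0421]
ee_rot: [2.223, 2.219, 0.001]
force: [-0.9, 0.1, -0.4]
width: 0.758
gripper_force: 0.0
clock: 20.18
position: [0.4755, 0.3811, 0.0197]
ee_rot: [2.222, 2.221, 0.001]
force: [-0.2, -0.1, -0.1]
width: 0.763
gripper_force: 0.0
clock: 20.6
position: [0.4755, 0.3814, 0.0197]
ee_rot: [2.222, 2.221, 0.002]
force: [1.1, 0.2, 4.0]
width: 0.582
gripper_force: 20.0
clock: 20.93
position: [0.4745, 0.3806, 0.0995]
ee_rot: [-2.221, -2.221, 0.002]
force: [0.4, 0.2, -1.7]
width: 0.579
gripper_force: 20.0
```

```bash
python3 -m handwheel '[[-0.6,0,-1,0,0,0],[-1,0,-1,0,0,0],[-1,0,-1,0,0,0],[-1,0,-1,0,0,0],[-1,0,-1,0,0,0],[-1,0,0,0,0,0],[-1,0,0,0,0,0],[-1,0,0,0,0,0]]'
python3 -m handwheel '[[-1,0.1,0,0,0,0],[-1,0.1,0,0,0,0],[-1,0.1,0,0,0,0],[-1,0.1,0,0,0,0],[-1,0.1,0,0,0,0],[-1,0.1,0,0,0,0],[-1,0.2,0,0,0,0],[-1,0,0,0,0,0]]'
python3 -m handwheel '[[-1,0,0,0,0,0],[-1,0,0,0,0,0],[-1,0,0,0,0,0],[-1,0,0,0,0,0],[-1,0,0,0,0,0],[-1,0,0,0,0,0],[-1,0,0,0,0,0],[-1,0,0,0,0,0]]'
python3 -m handwheel '[[0,0,1,0,0,0],[0,0,1,0,0,0],[0,0,1,0,0,0],[0,0,1,0,0,0],[0,0,0.5,0,0,0],[0,0,0,0,0,0],[0,0,0,0,0,0]]'
```

```text
clock: 21.6
position: [0.4747, 0.2279, 0.1992]
ee_rot: [2.221, 2.221, -0.0]
force: [0.3, 0.4, -1.7]
width: 0.581
gripper_force: 20.0
clock: 22.27
position: [0.491, 0.0679, 0.1988]
ee_rot: [-2.221, -2.221, 0.001]
force: [-0.0, -0.8, -2.1]
width: 0.583
gripper_force: 20.0
clock: 22.93
position: [0.4904, -0.0919, 0.1988]
ee_rot: [-2.221, -2.221, 0.001]
force: [0.7, 1.1, -1.9]
width: 0.584
gripper_force: 20.0
clock: 23.52
position: [0.4908, -0.0909, 0.1091]
ee_rot: [-2.221, -2.221, 0.001]
force: [0.1, -0.1, -1.9]
width: 0.581
gripper_force: 20.0
```

```bash
python3 -m handwheel '[[0,0,0.5,0,0,0],[0,0,0.5,0,0,0],[0,0,0.3,0,0,0],[0,0,0.3,0,0,0],[0,0,0,0,0,0]]'
python3 -m handwheel '[[0,0,0.3,0,0,0],[0,0,0.3,0,0,0],[0,0,0.2,0,0,0],[0,0,0.1,0,0,0],[0,0,0.1,0,0,0],[0,0,0,0,0,0],[0,0,0,0,0,0]]'
```

```text
clock: 23.93
position: [0.4902, -0.0909, 0.0758]
ee_rot: [-2.22, -2.22, 0.002]
force: [0.3, -0.5, -1.9]
width: 0.584
gripper_force: 20.0
clock: 24.52
position: [0.4911, -0.091, 0.0571]
ee_rot: [2.221, 2.221, 0.0]
force: [0.1, -0.4, -1.7]
width: 0.584
gripper_force: 20.0
```

```bash
python3 -m handwheel '[[0,0,0.03,0,0,0],[0,0,0,0,0,0],[0,0,0,0,0,0],[0,0,-0.3,0,0,0],[0,0,-0.6,0,0,0],[0,0,-1,0,0,0],[0,0,-1,0,0,0],[0,0,-1,0,0,0]]' 0.72
python3 -m handwheel '[[0,0,-1,0,0,0],[0,0,-1,0,0,0],[1,-1,-0.5,0,0,0],[1,-1,0,0,0,0],[1,-1,0,0,0,0],[1,-1,0,0,0,0],[1,-0.9,0,0,0,0],[1,0,0,0,0,0]]'
python3 -m handwheel '[[1,0,0,0,0,0],[1,0,0,0,0,0],[1,0,0,0,0,0],[1,0,0,0,0,0],[1,0,0,0,0,0],[1,0,0,0,0,0],[1,0,0,0,0,0],[1,0,0,0,0,0]]' 0.65
python3 -m handwheel '[[1,0,0,0,0,0],[1,0,0,0,0,0],[1,0,0,0,0,0],[0.3,0,0,0,0,0],[0,0,0,0,0,0],[0,0,0,0,0,0]]'
python3 - <<'E'
from h import *
g=save('wrist','w10'); o=observe(); print(o['position'],g['position'],o['width'])
caps(g,[.059,.067])
s=save('side','s10');cv2.imwrite('pics/c10.png',np.hstack([s['image'][130:330,120:370,::-1],cv2.resize(g['image'][:,:,::-1],(267,200))]))
E
```

```text
clock: 25.18
position: [0.4909, -0.091, 0.1358]
ee_rot: [2.221, 2.221, 0.0]
force: [-0.1, 0.0, 0.4]
width: 0.718
gripper_force: 0.0
clock: 25.85
position: [0.3895, 0.0294, 0.1848]
ee_rot: [-2.221, -2.221, 0.002]
force: [0.3, -1.5, 0.1]
width: 0.718
gripper_force: 0.0
clock: 26.52
position: [0.3929, 0.19, 0.185]
ee_rot: [2.221, 2.221, 0.001]
force: [0.5, -0.6, 0.2]
width: 0.651
gripper_force: 0.0
clock: 27.02
position: [0.393, 0.2543, 0.1845]
ee_rot: [2.221, 2.221, -0.001]
force: [0.2, -0.1, -0.3]
width: 0.649
gripper_force: 0.0
[0.3931103  0.25374386 0.18446676] [0.39165608 0.33226458 0.37400845] 0.6480497107045406
blob [244, 157, 47, 47, 1722] [267.3 180.4] [[0.405, 0.2482], [0.4047, 0.2503]] R 23.9
```

View pics/c10.png

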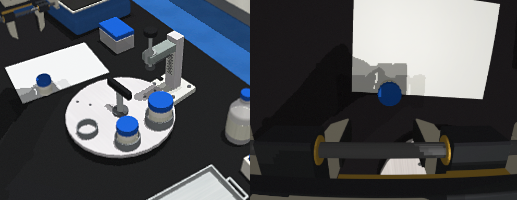

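```bash
python3 -m handwheel '[[-0.25,0.6,0.5,0,0,0],[0,0,1,0,0,0],[0,0,1,0,0,0],[0,0,1,0,0,0],[0,0,1,0,0,0],[0,0,1,0,0,0],[0,0,0.5,0,0,0],[0,0,0,0,0,0]]'
python3 - <<'E'
from h import *
g=get_image('wrist'); o=observe(); print(o['position'],g['position'],o['width'])
caps(g,[.059,.067])
E
```

```text
clock: 27.78
position: [0.4043, 0.2479, 0.0622]
ee_rot: [-2.223, -2.22, 0.007]
force: [0.2, -0.1, 0.4]
width: 0.65
gripper_force: 0.0
[0.40492312 0.24868771 0.0635729 ] [0.40373418 0.32621996 0.25153094] 0.6486126936649637
blob [221, 184, 74, 73, 4194] [257.2 220.5] [[0.4054, 0.2493], [0.4053, 0.2525]] R 37.4
```

Centred over the small jar at (.405,.249), cap consistent. Going down and gripping.

```bash
python3 -m handwheel '[[0.05,0,1,0,0,0],[0,0,1,0,0,0],[0,0,0.5,0,0,0],[0,0,0.27,0,0,0],[0,0,0,0,0,0],[0,0,0,0,0,0]]'
python3 -m handwheel '[[0,0,0,0,0,0],[0,0,0,0,0,0],[0,0,0,0,0,0],[0,0,0,0,0,0],[0,0,0,0,0,0]]' 0.35 20
python3 -m handwheel '[[0,0,-1,0,0,0],[0,0,-1,0,0,0],[0,0,-1,0,0,0],[0,0,-1,0,0,0],[0,0,-1,0,0,0],[0,0,-1,0,0,0],[0,0,0,0,0,0],[0,0,0,0,0,0]]'
python3 - <<'E'
from h import *
g=save('wrist','w11');save('side','s11')
E
```

```text
clock: 28.33
position: [0.4055, 0.2512, 0.0097]
ee_rot: [2.221, 2.221, 0.001]
force: [-0.3, -0.6, 0.0]
width: 0.649
gripper_force: 0.0
clock: 28.75
position: [0.4056, 0.2513, 0.0096]
ee_rot: [2.221, 2.221, 0.002]
force: [0.6, -0.0, 5.9]
width: 0.474
gripper_force: 20.0
clock: 29.42
position: [0.4056, 0.2513, 0.1298]
ee_rot: [2.221, 2.221, 0.003]
force: [-0.5, -0.6, -2.0]
width: 0.477
gripper_force: 20.0
```

View pics/w11.png

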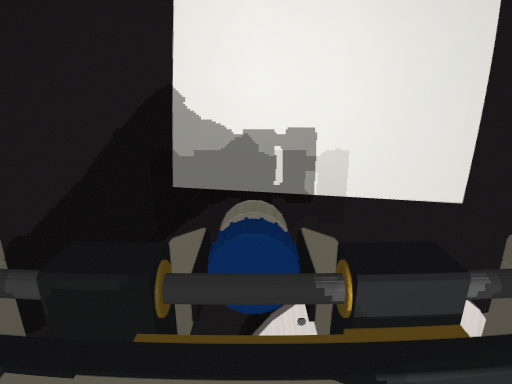

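```bash
python3 -m handwheel '[[-0.8,0.05,0,0,0,0],[-1,0.1,0,0,0,0],[-1,0.1,0,0,0,0],[-1,0.1,0,0,0,0],[-1,0.1,0,0,0,0],[-1,0.1,0,0,0,0],[-1,0.1,0,0,0,0],[-1,0.1,0,0,0,0]]'
python3 -m handwheel '[[-1,0.1,0,0,0,0],[-1,0,0,0,0,0],[-1,0,0,0,0,0],[-1,0,0,0,0,0],[-1,0,0,0,0,0],[0,0,0.5,0,0,0],[0,0,0.5,0,0,0],[0,0,0,0,0,0]]'
python3 -m handwheel '[[0,0,0,0,0,0],[0,0,0.2,0,0,0],[0,0,0.2,0,0,0],[0,0,0,0,0,0]]'
```

```text
clock: 30.18
position: [0.419, 0.0937, 0.1278]
ee_rot: [-2.221, -2.221, 0.003]
force: [0.8, 0.3, -1.0]
width: 0.474
gripper_force: 20.0
clock: 30.85
position: [0.42, -0.0056, 0.1067]
ee_rot: [-2.22, -2.218, 0.005]
force: [-1.1, -0.4, -0.3]
width: 0.475
gripper_force: 20.0
clock: 31.18
position: [0.4217, -0.0049, 0.1005]
ee_rot: [-2.221, -2.222, 0.001]
force: [0.2, -0.2, -1.5]
width: 0.468
gripper_force: 20.0
```

```bash
python3 - <<'E'
from h import *
g=get_image('wrist'); o=observe(); p=o['position']; print(p,g['position'])
s=save('side','s12');cv2.imwrite('pics/c12.png',cv2.resize(s['image'][180:300,160:300,::-1],None,fx=2.5,fy=2.5))
E
```

```text
[ 0.42172377 -0.00485519  0.10074525] [0.42046777 0.07300922 0.28999891]
```

View pics/c12.png

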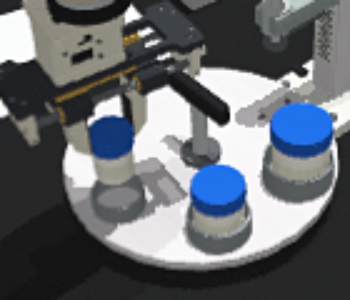

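```bash
python3 -m handwheel '[[0,0.05,0.5,0,0,0],[0,0,0.5,0,0,0],[0,0,0.25,0,0,0],[0,0,0,0,0,0]]'
python3 -m handwheel '[[0,0,0.2,0,0,0],[0,0,0.2,0,0,0],[0,0,0.2,0,0,0],[0,0,0.2,0,0,0],[0,0,0,0,0,0]]'
python3 -m handwheel '[[0,0,0.2,0,0,0],[0,0,0.2,0,0,0],[0,0,0.05,0,0,0],[0,0,0,0,0,0],[0,0,0,0,0,0]]'
```

```text
clock: 31.62
position: [0.4224, -0.005, 0.0753]
ee_rot: [-2.221, -2.221, 0.002]
force: [0.3, -0.2, -0.4]
width: 0.471
gripper_force: 20.0
clock: 32.03
position: [0.4226, -0.005, 0.0594]
ee_rot: [-2.221, -2.221, 0.001]
force: [-0.6, 0.6, -1.8]
width: 0.477
gripper_force: 20.0
clock: 32.45
position: [0.423, -0.005, 0.051]
ee_rot: [-2.221, -2.221, 0.0]
force: [0.4, -0.5, -0.8]
width: 0.475
gripper_force: 20.0
```

```bash
python3 -m handwheel '[[0,0,0.1,0,0,0],[0,0,0.1,0,0,0],[0,0,0,0,0,0],[0,0,0,0,0,0]]'
python3 -m handwheel '[[0,0,0,0,0,0],[0,0,0,0,0,0],[0,0,-0.3,0,0,0],[0,0,-0.6,0,0,0],[0,0,-1,0,0,0],[0,0,-1,0,0,0],[0,0,-1,0,0,0],[0,0,-1,0,0,0]]' 0.62
python3 -m handwheel '[[0,0,-1,0,0,-1],[0,0,-1,0,0,-1],[0,0,-1,0,0,-1],[0,0,-0.5,0,0,-1],[0,0,0,0,0,-1],[0,0,0,0,0,-1],[0,0,0,0,0,-1],[0,0,0,0,0,-1]]' 0
python3 -m handwheel '[[0,0,0,0,0,-1],[0,0,0,0,0,-1],[0,0,0,0,0,-1],[0,0,0,0,0,-1],[0,0,0,0,0,-1],[0,0,0,0,0,-1],[0,0,0,0,0,-1],[0,0,0,0,0,-1]]'
python3 -m handwheel '[[0,0,0,0,0,-1],[0,0,0,0,0,-1],[0,0,0,0,0,-1],[0,0,0,0,0,-1],[0,0,0,0,0,-1],[0,0,0,0,0,-1],[0,0,0,0,0,-0.5],[0,0,0,0,0,0]]'
python3 - <<'E'
from h import *
o=observe(); print(o['position'],o['joints'].round(2),rot(o['ee_rot']).round(3).tolist())
g=save('wrist','w13');s=save('side','s13');cv2.imwrite('pics/c13.png',np.hstack([s['image'][130:330,120:370,::-1],cv2.resize(g['image'][:,:,::-1],(267,200))]))
E
```

```text
clock: 32.78
position: [0.4229, -0.005, 0.0469]
ee_rot: [-2.221, -2.221, 0.0]
force: [0.1, -0.1, -0.1]
width: 0.471
gripper_force: 20.0
clock: 33.45
position: [0.4229, -0.0049, 0.1466]
ee_rot: [2.221, 2.221, 0.001]
force: [-0.6, -0.5, 0.5]
width: 0.618
gripper_force: 0.0
clock: 34.12
position: [0.4229, -0.005, 0.2157]
ee_rot: [1.518, 2.75, 0.0]
force: [0.7, -0.3, -0.0]
width: 0.09
gripper_force: 0.0
clock: 34.78
position: [0.4229, -0.005, 0.2156]
ee_rot: [0.701, 3.062, 0.0]
force: [0.1, -0.2, -0.1]
width: 0.006
gripper_force: 0.0
clock: 35.45
position: [0.4229, -0.005, 0.2155]
ee_rot: [-0.003, 3.141, -0.0]
force: [0.9, 0.2, 0.5]
width: 0.005
gripper_force: 0.0
[ 0.42288609 -0.00500131  0.2155156 ] [ 0.23  0.11 -0.38  1.98  0.05  1.06  1.41] [[-1.0, -0.002, 0.0], [-0.002, 1.0, -0.0], [-0.0, -0.0, -1.0]]
```

View pics/c13.png

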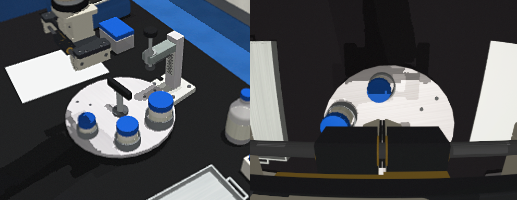

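```bash
cat > push.py <<'E'
import numpy as np,sys
c=np.array([.532,.0105]);r0=97.9;rho,hx,hy=.035,.011,.019
def P(f,m=0):
    t=np.deg2rad(r0+f);u=np.array([np.cos(t),np.sin(t)]);n=np.array([-u[1],u[0]])
    return c+rho*u-(.007+abs(n[0])*hx+abs(n[1])*hy+m)*n
a,b,k=map(float,sys.argv[1:4])
F=np.arange(a,b+.1,k);Q=np.array([P(f) for f in F]);D=np.diff(Q,axis=0)
print(Q[0].round(4),Q[-1].round(4));print((np.c_[-D[:,0],D[:,1]]/.02).round(2).tolist())
E
python3 push.py -10 52 6.2; python3 push.py 50 112 6.2; python3 push.py 110 172 6.2
```

```text
[0.552  0.0448] [0.5162 0.0531]
[[0.16, 0.1], [0.11, 0.1], [0.13, 0.09], [0.15, 0.08], [0.17, 0.07], [0.19, 0.05], [0.21, 0.03], [0.22, -0.0], [0.23, -0.03], [0.23, -0.07]]
[0.5177 0.0536] [0.4872 0.0182]
[[0.23, -0.09], [0.22, -0.13], [0.21, -0.16], [0.19, -0.2], [0.16, -0.23], [0.14, -0.16], [0.13, -0.16], [0.11, -0.19], [0.09, -0.21], [0.06, -0.23]]
[0.4875 0.0197] [ 0.5139 -0.0245]
[[0.04, -0.24], [0.0, -0.26], [-0.04, -0.26], [-0.08, -0.26], [-0.12, -0.25], [-0.16, -0.24], [-0.2, -0.22], [-0.23, -0.19], [-0.26, -0.16], [-0.28, -0.12]]
```

```bash
python3 -m handwheel '[[-1,0.5,0,0,0,0],[-1,0.5,0,0,0,0],[-1,0.5,0,0,0,0],[-1,0.5,0,0,0,0],[-1,0.5,0,0,0,0],[-1,0,0,0,0,0],[-0.7,0,0,0,0,0],[0,0,0,0,0,0]]'
python3 -m handwheel '[[0,0,1,0,0,0],[0,0,1,0,0,0],[0,0,1,0,0,0],[0,0,1,0,0,0],[0,0,1,0,0,0],[0,0,1,0,0,0],[0,0,0.5,0,0,0],[0,0,0.3,0,0,0]]'
python3 -m handwheel '[[0,0,0,0,0,0],[0.12,0,0,0,0,0],[0.12,0,0,0,0,0],[0.16,0.1,0,0,0,0],[0.11,0.1,0,0,0,0],[0.13,0.09,0,0,0,0],[0.15,0.08,0,0,0,0]]'
python3 -m handwheel '[[0.17,0.07,0,0,0,0],[0.19,0.05,0,0,0,0],[0.21,0.03,0,0,0,0],[0.22,0,0,0,0,0],[0.23,-0.03,0,0,0,0],[0.23,-0.07,0,0,0,0]]'
python3 -m handwheel '[[0,0,0,0,0,0],[0,0,0,0,0,0],[0,0,0,0,0,0],[0,0,0,0,0,0]]'
cat >> h.py <<'E'
def car():
    c=np.array([.532,.0105])
    for cam in ('scene','side'):
        g=get_image(cam)
        for l,z,a0 in (('large_a',.04,-60),('medium_a',.04,-120),('small_a',.04,180),('cup_large',.04,-60),('cup_medium',.04,-120),('cup_small',.04,180)):
            for r in place_of(l,cam)[:1]:
                v=at(g,r['point'][0]*512,r['point'][1]*384,z)[:2]-c
                if r['score']>.4: print(cam,l,round(r['score'],2),(v+c).round(3),'r',np.hypot(*v).round(3),'car',((np.rad2deg(np.arctan2(v[1],v[0]))-8-a0+180)%360-180).round(1))
E
python3 -c "
from h import *
car();print(observe()['position'])"
```

```text
clock: 36.22
position: [0.5592, 0.045, 0.2147]
ee_rot: [0.003, 3.141, 0.001]
force: [-0.8, -1.0, -0.5]
width: 0.007
gripper_force: 0.0
clock: 36.88
position: [0.5557, 0.0447, 0.0779]
ee_rot: [-0.001, -3.139, 0.001]
force: [-0.5, 0.3, -0.5]
width: 0.007
gripper_force: 0.0
clock: 37.47
position: [0.5437, 0.0522, 0.0803]
ee_rot: [0.001, 3.136, 0.0]
force: [5.2, -1.7, 1.0]
width: 0.006
gripper_force: 2.9
clock: 37.97
position: [0.5159, 0.0538, 0.0794]
ee_rot: [-0.001, 3.141, 0.0]
force: [1.2, -0.5, -0.0]
width: 0.006
gripper_force: 0.2
clock: 38.3
position: [0.5161, 0.0533, 0.0789]
ee_rot: [-0.0, -3.141, 0.0]
force: [-0.2, 0.5, -0.1]
width: 0.004
gripper_force: 0.0
scene large_a 0.47 [0.651 0.036] r 0.121 car 64.0
scene medium_a 0.74 [ 0.502 -0.315] r 0.327 car 16.8
scene small_a 0.51 [ 0.513 -0.094] r 0.106 car 71.6
scene cup_large 0.96 [0.624 0.043] r 0.098 car 71.5
scene cup_medium 0.72 [ 0.616 -0.062] r 0.111 car 71.3
scene cup_small 0.89 [ 0.501 -0.096] r 0.111 car 65.6
side large_a 0.95 [0.649 0.027] r 0.118 car 60.2
side medium_a 0.82 [ 0.615 -0.077] r 0.121 car 65.4
side small_a 0.73 [ 0.502 -0.104] r 0.118 car 67.2
side cup_large 0.84 [0.638 0.017] r 0.106 car 55.7
side cup_medium 0.56 [ 0.603 -0.074] r 0.111 car 61.8
side cup_small 0.75 [ 0.502 -0.087] r 0.102 car 64.9
[0.51623945 0.05338818 0.07903114]
```

```bash
python3 -m handwheel '[[0,0.2,-0.7,0,0,0],[0,0,-1,0,0,0],[0,0,-1,0,0,0],[0,0,-1,0,0,0],[0,0,-1,0,0,0],[0,0,-1,0,0,0],[0,0,-1,0,0,0],[0,0,-1,0,0,0]]'
python3 -m handwheel '[[0,0,-1,0,0,0],[-1,-0.5,-0.5,0,0,0],[-1,-0.5,0,0,0,0],[-1,-0.5,0,0,0,0],[-1,0,0,0,0,0],[-1,0,0,0,0,0],[-1,0,0,0,0,0],[-0.2,0,0,0,0,0]]'
python3 -m handwheel '[[0,0,0.3,0,0,0],[0,0,0.3,0,0,0],[0,0,0.2,0,0,0],[0,0,0.1,0,0,0],[0,0,0.1,0,0,0],[0,0,0,0,0,0]]'
```

```text
clock: 39.67
position: [0.516, 0.0574, 0.2341]
ee_rot: [-0.0, 3.142, -0.0]
force: [-0.7, -0.6, 0.2]
width: 0.008
gripper_force: 0.0
clock: 40.33
position: [0.6423, 0.027, 0.2621]
ee_rot: [-0.001, -3.142, -0.0]
force: [-1.2, -0.3, 0.4]
width: 0.005
gripper_force: 0.0
clock: 40.83
position: [0.6396, 0.0273, 0.2429]
ee_rot: [-0.0, -3.141, 0.0]
force: [-0.5, 0.1, -0.1]
width: 0.005
gripper_force: 0.0
```

```bash
python3 -m handwheel '[[0,0,0.15,0,0,0],[0,0,0.15,0,0,0],[0,0,0.15,0,0,0],[0,0,0.15,0,0,0],[0,0,0.15,0,0,0],[0,0,0,0,0,0]]'
python3 -m handwheel '[[0,0,0.1,0,0,0],[0,0,0.1,0,0,0],[0,0,0,0,0,0]]'
python3 -m handwheel '[[0,0,0.1,0,0,0],[0,0,0.1,0,0,0],[0,0,0,0,0,0]]'
```

```text
clock: 41.33
position: [0.6398, 0.0273, 0.2272]
ee_rot: [-0.0, -3.14, 0.0]
force: [-0.5, 0.8, -0.3]
width: 0.007
gripper_force: 0.0
clock: 41.58
position: [0.6403, 0.0274, 0.224]
ee_rot: [0.0, 3.141, -0.0]
force: [-1.0, -0.4, 1.7]
width: 0.005
gripper_force: 1.2
clock: 41.83
position: [0.6403, 0.0274, 0.2198]
ee_rot: [0.0, 3.141, 0.0]
force: [-0.5, -0.3, 2.0]
width: 0.003
gripper_force: 1.4
```

```bash
for i in 1; do python3 -m handwheel '[[0,0,0.05,0,0,0],[0,0,0.05,0,0,0],[0,0,0,0,0,0]]'; done | grep -E 'pos|force:'
python3 -m handwheel '[[0,0,0.05,0,0,0],[0,0,0.05,0,0,0],[0,0,0,0,0,0]]'| grep -E 'pos|force:'
python3 -m handwheel '[[0,0,0.05,0,0,0],[0,0,0.05,0,0,0],[0,0,0,0,0,0]]'| grep -E 'pos|force:'
```

```text
position: [0.6403, 0.0274, 0.218]
force: [-0.2, -1.0, 3.9]
gripper_force: 1.5
position: [0.6403, 0.0274, 0.2159]
force: [0.5, -0.4, 3.6]
gripper_force: 1.7
position: [0.6403, 0.0274, 0.2139]
force: [-1.3, 0.3, 3.4]
gripper_force: 1.8
```

```bash

python3 -m handwheel '[[0,0,0.05,0,0,0],[0,0,0.05,0,0,0],[0,0,0,0,0,0]]'| grep -E 'pos|force:'
python3 -m handwheel '[[0,0,0.05,0,0,0],[0,0,0.05,0,0,0],[0,0,0,0,0,0]]'| grep -E 'pos|force:'
```

```text
position: [0.6403, 0.0274, 0.2119]
force: [0.9, -0.7, 3.6]
gripper_force: 1.9
position: [0.6404, 0.0274, 0.2116]
force: [-3.1, -1.1, 14.7]
gripper_force: 6.9
```

```bash

python3 -m handwheel '[[0,0,0,0,0,0],[0,0,0,0,0,0],[0,0,0,0,0,0],[0,0,0,0,0,0],[0,0,0,0,0,0],[0,0,0,0,0,0],[0,0,0,0,0,0],[0,0,0,0,0,0]]'| grep -E 'pos|force:'
python3 -m handwheel '[[0,0,0,0,0,0],[0,0,0,0,0,0],[0,0,0,0,0,0],[0,0,0,0,0,0],[0,0,0,0,0,0],[0,0,0,0,0,0]]'| grep -E 'pos|force:'
python3 -c "
from h import *
g=get_image('side')
for l in ('foot','gauge_knob'):
    r=place_of(l,'side'); print(l,[(round(x['score'],2),np.array(x['point'])*[512,384]) for x in r[:1]],proj(g,[.641,.026,.135 if l=='foot' else .258]),proj(g,[.641,.026,.12 if l=='foot' else .243]))
"
```

```text
position: [0.6404, 0.0274, 0.2116]
force: [-4.2, 0.1, 14.7]
gripper_force: 6.9
position: [0.6404, 0.0274, 0.2116]
force: [-3.2, -1.2, 13.3]
gripper_force: 6.9
foot [(0.74, array([269.7216, 201.4848]))] (np.float64(268.99706754736485), np.float64(197.0771347700157)) (np.float64(268.9606064651455), np.float64(201.38198257840756))
gauge_knob [(0.67, array([268.4928, 164.6976]))] (np.float64(269.31124399327655), np.float64(158.78515460585294)) (np.float64(269.2714750128871), np.float64(163.75815813532145))
```

```bash

python3 -m handwheel '[[0,0,-0.3,0,0,0],[0,0,-0.6,0,0,0],[0,0,-1,0,0,0],[0.5,0.3,-0.6,0,0,0],[1,0.4,0,0,0,0],[1,0.65,0,0,0,0],[1,0,0,0,0,0],[1,0,0,0,0,0]]'| grep -E 'pos|force:'
python3 -m handwheel '[[1,0,0,0,0,0],[0.67,0,0,0,0,0],[0,0,1,0,0,0],[0,0,1,0,0,0],[0,0,1,0,0,0],[0,0,1,0,0,0],[0,0,1,0,0,0],[0,0,1,0,0,0]]'| grep -E 'pos|force:'
python3 -m handwheel '[[0,0,1,0,0,0],[0,0,1,0,0,0],[0,0,0.8,0,0,0],[0,0,0.3,0,0,0],[0,0,0,0,0,0],[0,0,0,0,0,0]]'| grep -E 'pos|force:'
```

```text
position: [0.5482, 0.056, 0.2602]
force: [-0.1, -1.0, 0.3]
gripper_force: 0.0
position: [0.5159, 0.0548, 0.1395]
force: [-0.7, 0.8, -0.1]
gripper_force: 0.0
position: [0.5167, 0.0547, 0.0786]
force: [-0.0, -0.6, 0.1]
gripper_force: 0.0
```

```bash

python3 -m handwheel '[[0.23,-0.1,0,0,0,0],[0.2,-0.16,0,0,0,0],[0.19,-0.18,0,0,0,0],[0.18,-0.2,0,0,0,0],[0.16,-0.23,0,0,0,0],[0.14,-0.16,0,0,0,0]]'| grep -E 'pos|force:'
python3 -m handwheel '[[0.13,-0.16,0,0,0,0],[0.11,-0.19,0,0,0,0],[0.09,-0.21,0,0,0,0],[0.06,-0.23,0,0,0,0],[0,0,0,0,0,0],[0,0,0,0,0,0],[0,0,0,0,0,0]]'| grep -E 'pos|force:'
python3 -c "
from h import *
car();print(observe()['position'])"
```

```text
position: [0.495, 0.0335, 0.0787]
force: [2.3, 4.0, 0.3]
gripper_force: 2.2
position: [0.4868, 0.0177, 0.0779]
force: [-0.4, -0.4, -0.1]
gripper_force: 0.0
scene large_a 0.78 [0.574 0.124] r 0.121 car 121.6
scene medium_a 0.69 [0.648 0.031] r 0.118 car 121.9
scene small_a 0.73 [ 0.611 -0.066] r 0.111 car 127.9
scene cup_large 0.66 [0.556 0.112] r 0.104 car 128.5
scene cup_medium 0.59 [0.647 0.048] r 0.12 car 129.9
scene cup_small 0.66 [ 0.611 -0.066] r 0.11 car 127.7
side medium_a 0.57 [0.656 0.037] r 0.127 car 124.1
side small_a 0.9 [ 0.615 -0.073] r 0.118 car 126.8
side cup_large 0.75 [0.565 0.115] r 0.11 car 124.3
side cup_medium 0.79 [0.639 0.023] r 0.108 car 118.8
side cup_small 0.94 [ 0.612 -0.074] r 0.116 car 125.3
[0.48703637 0.01799212 0.07805658]
```

```bash

python3 -m handwheel '[[0,0,-1,0,0,0],[0,0,-1,0,0,0],[0,0,-1,0,0,0],[0,0,-1,0,0,0],[0,0,-1,0,0,0],[0,0,-1,0,0,0],[0,0,-1,0,0,0],[0,0,-1,0,0,0]]'| grep -E 'pos|force:'
python3 -m handwheel '[[-0.5,0.3,-1,0,0,0],[-1,0.16,-0.15,0,0,0],[-1,0,0,0,0,0],[-1,0,0,0,0,0],[-1,0,0,0,0,0],[-1,0,0,0,0,0],[-1,0,0,0,0,0],[-1,0,0,0,0,0]]'| grep -E 'pos|force:'
python3 -m handwheel '[[-0.17,0,0,0,0,0],[0,0,0.5,0,0,0],[0,0,0.5,0,0,0],[0,0,0.4,0,0,0],[0,0,0.3,0,0,0],[0,0,0.3,0,0,0],[0,0,0.2,0,0,0],[0,0,0,0,0,0]]'| grep -E 'pos|force:'
python3 -m handwheel '[[0,0,0.05,0,0,0],[0,0,0.05,0,0,0],[0,0,0,0,0,0]]'| grep -E 'pos|force:'
```

```text
position: [0.4868, 0.018, 0.2391]
force: [-0.3, -0.0, -0.2]
gripper_force: 0.0
position: [0.6378, 0.0271, 0.2608]
force: [1.2, 0.2, 1.0]
gripper_force: 0.0
position: [0.6397, 0.0271, 0.2164]
force: [-2.2, 0.2, 3.6]
gripper_force: 1.6
position: [0.6406, 0.0272, 0.2154]
force: [-2.8, -0.0, 3.6]
gripper_force: 1.7
```

```bash

python3 -m handwheel '[[0,0,0.1,0,0,0],[0,0,0.1,0,0,0],[0,0,0.05,0,0,0],[0,0,0,0,0,0]]'| grep -E 'pos|force:'
python3 -m handwheel '[[0,0,0.05,0,0,0],[0,0,0.05,0,0,0],[0,0,0,0,0,0]]'| grep -E 'pos|force:'
python3 -m handwheel '[[0,0,0.05,0,0,0],[0,0,0,0,0,0]]'| grep -E 'pos|force:'
```

```text
position: [0.6407, 0.0272, 0.2099]
force: [-0.5, -0.3, 3.0]
gripper_force: 2.0
position: [0.6407, 0.0272, 0.208]
force: [-0.9, 0.8, 4.4]
gripper_force: 2.1
position: [0.6407, 0.0272, 0.207]
force: [-0.0, -0.0, 3.9]
gripper_force: 2.1
```

```bash

python3 -m handwheel '[[0,0,0.05,0,0,0],[0,0,0.05,0,0,0],[0,0,0,0,0,0]]'| grep -E 'pos|force:'
python3 -m handwheel '[[0,0,0.1,0,0,0],[0,0,0.05,0,0,0],[0,0,0,0,0,0]]'| grep -E 'pos|force:'
python3 -m handwheel '[[0,0,0.05,0,0,0],[0,0,0.05,0,0,0],[0,0,0,0,0,0]]'| grep -E 'pos|force:'
```

```text
position: [0.6407, 0.0272, 0.205]
force: [1.6, -0.3, 3.6]
gripper_force: 2.3
position: [0.6407, 0.0272, 0.202]
force: [1.1, -0.1, 5.4]
gripper_force: 2.4
position: [0.6406, 0.0272, 0.2001]
force: [1.0, 0.3, 4.4]
gripper_force: 2.5
```

```bash

python3 -m handwheel '[[0,0,0.05,0,0,0],[0,0,0,0,0,0]]'| grep -E 'pos|force:'
python3 -m handwheel '[[0,0,0.03,0,0,0],[0,0,0,0,0,0]]'| grep -E 'pos|force:'
```

```text
position: [0.6407, 0.0272, 0.1997]
force: [1.2, -0.0, 7.2]
gripper_force: 3.8
position: [0.6407, 0.0272, 0.1996]
force: [-0.9, -0.6, 11.5]
gripper_force: 5.7
```

```bash

python3 -m handwheel '[[0,0,0.02,0,0,0],[0,0,0,0,0,0],[0,0,0,0,0,0],[0,0,0,0,0,0],[0,0,0,0,0,0],[0,0,0,0,0,0],[0,0,0,0,0,0],[0,0,0,0,0,0]]'| grep -E 'pos|force:'
python3 -m handwheel '[[0,0,0,0,0,0],[0,0,0,0,0,0],[0,0,0,0,0,0],[0,0,0,0,0,0],[0,0,0,0,0,0],[0,0,0,0,0,0]]'| grep -E 'pos|force:'
python3 -c "
from h import *
g=get_image('side')
for l in ('foot','gauge_knob'):
    r=place_of(l,'side'); print(l,[(round(x['score'],2),np.array(x['point'])*[512,384]) for x in r[:1]],proj(g,[.641,.026,.108 if l=='foot' else .231]))
"
```

```text
position: [0.6408, 0.0272, 0.1996]
force: [-2.9, -1.0, 14.0]
gripper_force: 7.0
position: [0.6408, 0.0272, 0.1996]
force: [-3.2, -2.0, 14.1]
gripper_force: 7.0
foot [(0.75, array([272.5888, 204.288 ]))] (np.float64(268.9317243350474), np.float64(204.77285125018315))
gauge_knob [(0.51, array([268.9024, 163.8144]))] (np.float64(269.23995011506094), np.float64(167.67304517291657))
```

```bash

python3 -m handwheel '[[0,0,-0.3,0,0,0],[0,0,-0.6,0,0,0],[0,0,-1,0,0,0],[0,0,-1,0,0,0],[1,-0.1,-0.1,0,0,0],[1,-0.2,0,0,0,0],[1,0,0,0,0,0],[1,0,0,0,0,0]]'| grep -E 'pos|force:'
python3 -m handwheel '[[1,0,0,0,0,0],[1,0,0,0,0,0],[1,0,0,0,0,0],[0.8,0,0,0,0,0],[0,0,1,0,0,0],[0,0,1,0,0,0],[0,0,1,0,0,0],[0,0,1,0,0,0]]'| grep -E 'pos|force:'
python3 -m handwheel '[[0,0,1,0,0,0],[0,0,1,0,0,0],[0,0,1,0,0,0],[0,0,1,0,0,0],[0,0,0.5,0,0,0],[0,0,0.3,0,0,0],[0,0,0,0,0,0]]'| grep -E 'pos|force:'
```

```text
position: [0.5587, 0.0208, 0.2578]
force: [-0.8, -0.3, 0.8]
gripper_force: 0.0
position: [0.4836, 0.021, 0.1774]
force: [-0.1, -0.2, -0.2]
gripper_force: 0.0
position: [0.4836, 0.0211, 0.0813]
force: [0.5, -0.9, 0.2]
gripper_force: 0.0
```

```bash

python3 -m handwheel '[[-0.1,-0.22,0,0,0,0],[-0.06,-0.28,0,0,0,0],[-0.07,-0.28,0,0,0,0],[-0.08,-0.27,0,0,0,0],[-0.12,-0.26,0,0,0,0],[-0.16,-0.25,0,0,0,0]]'| grep -E 'pos|force:'
python3 -m handwheel '[[-0.2,-0.22,0,0,0,0],[-0.23,-0.19,0,0,0,0],[-0.26,-0.16,0,0,0,0],[-0.28,-0.12,0,0,0,0],[0,0,0,0,0,0],[0,0,0,0,0,0],[0,0,0,0,0,0]]'| grep -E 'pos|force:'
python3 -c "
from h import *
car();print(observe()['position'])"
```

```text
position: [0.4963, -0.0103, 0.0826]
force: [-2.3, 1.8, -0.6]
gripper_force: 0.8
position: [0.5161, -0.0239, 0.0821]
force: [-0.0, -1.0, 0.6]
gripper_force: 0.0
scene large_a 0.74 [0.461 0.094] r 0.11 car -177.5
scene medium_a 0.65 [0.556 0.123] r 0.115 car -170.1
scene small_a 0.77 [0.632 0.049] r 0.107 car -166.8
scene cup_large 0.81 [0.451 0.084] r 0.109 car -170.3
scene cup_medium 0.67 [0.557 0.128] r 0.12 car -169.8
scene cup_small 0.6 [0.642 0.059] r 0.12 car -164.1
side large_a 0.57 [0.456 0.101] r 0.118 car -178.0
side medium_a 0.61 [0.45  0.106] r 0.126 car -117.3
side small_a 0.48 [0.645 0.031] r 0.115 car -177.7
side cup_large 0.9 [0.461 0.094] r 0.11 car -177.6
side cup_medium 0.58 [0.569 0.107] r 0.104 car -178.6
side cup_small 0.57 [0.645 0.038] r 0.117 car -174.3
[ 0.51558801 -0.02383924  0.08203464]
```

```bash

python3 -m handwheel '[[0,0,-1,0,0,0],[0,0,-1,0,0,0],[0,0,-1,0,0,0],[0,0,-1,0,0,0],[0,0,-1,0,0,0],[0,0,-1,0,0,0],[0,0,-1,0,0,0],[0,0,-1,0,0,0]]'| grep -E 'pos|force:'
python3 -m handwheel '[[0,0.5,-0.9,0,0,0],[-1,0.5,0,0,0,0],[-1,0.5,0,0,0,0],[-1,0.5,0,0,0,0],[-1,0.55,0,0,0,0],[-1,0,0,0,0,0],[-1,0,0,0,0,0],[-0.25,0,0,0,0,0]]'| grep -E 'pos|force:'
python3 -m handwheel '[[0,0,0.5,0,0,0],[0,0,0.5,0,0,0],[0,0,0.4,0,0,0],[0,0,0.3,0,0,0],[0,0,0.3,0,0,0],[0,0,0.3,0,0,0],[0,0,0.3,0,0,0],[0,0,0,0,0,0]]'| grep -E 'pos|force:'
python3 -m handwheel '[[0,0,0.1,0,0,0],[0,0,0.1,0,0,0],[0,0,0.1,0,0,0],[0,0,0.1,0,0,0],[0,0,0,0,0,0]]'| grep -E 'pos|force:'
```

```text
position: [0.5154, -0.0238, 0.2431]
force: [-0.5, -0.1, 0.6]
gripper_force: 0.0
position: [0.6426, 0.0272, 0.2591]
force: [-0.8, -0.3, -0.6]
gripper_force: 0.0
position: [0.6402, 0.027, 0.2072]
force: [-3.0, -0.0, 4.6]
gripper_force: 2.1
position: [0.6406, 0.0271, 0.1998]
force: [-2.7, -0.3, 5.7]
gripper_force: 2.5
```

```bash

python3 -m handwheel '[[0,0,0.05,0,0,0],[0,0,0.05,0,0,0],[0,0,0,0,0,0]]'| grep -E 'pos|force:'
python3 -m handwheel '[[0,0,0.05,0,0,0],[0,0,0.05,0,0,0],[0,0,0,0,0,0]]'| grep -E 'pos|force:'
```

```text
position: [0.6406, 0.0271, 0.198]
force: [-3.5, -0.7, 5.0]
gripper_force: 2.6
position: [0.6407, 0.0271, 0.1961]
force: [-3.0, -1.0, 5.7]
gripper_force: 2.7
```

```bash

python3 -m handwheel '[[0,0,0.05,0,0,0],[0,0,0,0,0,0]]'| grep -E 'pos|force:'
python3 -m handwheel '[[0,0,0.03,0,0,0],[0,0,0,0,0,0]]'| grep -E 'pos|force:'
```

```text
position: [0.6407, 0.0271, 0.1952]
force: [-3.3, -1.8, 5.9]
gripper_force: 2.8
position: [0.6407, 0.0271, 0.1946]
force: [-3.2, -0.8, 5.3]
gripper_force: 2.8
```

```bash

python3 -m handwheel '[[0,0,0.1,0,0,0],[0,0,0.1,0,0,0],[0,0,0,0,0,0]]'| grep -E 'pos|force:'
python3 -m handwheel '[[0,0,0.05,0,0,0],[0,0,0.05,0,0,0],[0,0,0,0,0,0]]'| grep -E 'pos|force:'
python3 -m handwheel '[[0,0,0.03,0,0,0],[0,0,0,0,0,0]]'| grep -E 'pos|force:'
```

```text
position: [0.6408, 0.0272, 0.1905]
force: [-1.4, -0.5, 5.2]
gripper_force: 3.0
position: [0.6408, 0.0272, 0.1886]
force: [-2.1, -1.0, 7.6]
gripper_force: 3.2
position: [0.6408, 0.0272, 0.1881]
force: [-3.4, -0.4, 6.9]
gripper_force: 3.2
```

```bash

python3 -m handwheel '[[0,0,0.05,0,0,0],[0,0,0,0,0,0]]'| grep -E 'pos|force:'
python3 -m handwheel '[[0,0,0.03,0,0,0],[0,0,0,0,0,0]]'| grep -E 'pos|force:'
```

```text
position: [0.6408, 0.0272, 0.1877]
force: [-4.0, -0.7, 9.1]
gripper_force: 4.6
position: [0.6409, 0.0272, 0.1876]
force: [-5.6, -1.6, 13.1]
gripper_force: 6.6
```

```bash

python3 -m handwheel '[[0,0,0.01,0,0,0],[0,0,0,0,0,0],[0,0,0,0,0,0],[0,0,0,0,0,0],[0,0,0,0,0,0],[0,0,0,0,0,0],[0,0,0,0,0,0],[0,0,0,0,0,0]]'| grep -E 'pos|force:'
python3 -m handwheel '[[0,0,0,0,0,0],[0,0,0,0,0,0],[0,0,0,0,0,0],[0,0,0,0,0,0],[0,0,0,0,0,0],[0,0,0,0,0,0]]'| grep -E 'pos|force:'
python3 -c "
from h import *
g=get_image('side')
r=place_of('foot','side'); print([(round(x['score'],2),np.array(x['point'])*[512,384]) for x in r[:1]],[proj(g,[.641,.026,z]) for z in(.096,.104)])
"; python3 push.py -10 172 7
```

```text
position: [0.6409, 0.0272, 0.1876]
force: [-6.6, -0.7, 14.7]
gripper_force: 7.2
position: [0.6409, 0.0272, 0.1876]
force: [-6.6, -1.8, 13.7]
gripper_force: 7.2
[(0.75, array([273.5104, 224.9088]))] [(np.float64(268.90309581398344), np.float64(208.11749319074815)), (np.float64(268.9221533771268), np.float64(205.8928279800451))]
[0.552  0.0448] [ 0.5139 -0.0245]
[[0.17, 0.11], [0.13, 0.11], [0.15, 0.1], [0.18, 0.09], [0.2, 0.07], [0.23, 0.04], [0.25, 0.0], [0.26, -0.04], [0.26, -0.08], [0.26, -0.13], [0.24, -0.17], [0.22, -0.22], [0.18, -0.26], [0.16, -0.18], [0.14, -0.19], [0.11, -0.22], [0.08, -0.25], [0.04, -0.27], [-0.0, -0.29], [-0.05, -0.3], [-0.1, -0.29], [-0.15, -0.28], [-0.2, -0.26], [-0.25, -0.23], [-0.29, -0.19], [-0.32, -0.14]]
```

```bash

python3 -m handwheel '[[0,0,-0.3,0,0,0],[0,0,-0.6,0,0,0],[0,0,-1,0,0,0],[0,0,-1,0,0,0],[0,0,-0.7,0,0,0],[1,0.3,0,0,0,0],[1,0.3,0,0,0,0],[1,0.3,0,0,0,0]]'| grep -E 'pos|force:'
python3 -m handwheel '[[1,0,0,0,0,0],[0.15,0,0,0,0,0],[0,0,1,0,0,0],[0,0,1,0,0,0],[0,0,1,0,0,0],[0,0,1,0,0,0],[0,0,1,0,0,0],[0,0,1,0,0,0]]'| grep -E 'pos|force:'
python3 -m handwheel '[[0,0,1,0,0,0],[0,0,1,0,0,0],[0,0,0.7,0,0,0],[0,0,0.3,0,0,0],[0,0,0,0,0,0],[0,0,0,0,0,0]]'| grep -E 'pos|force:'
```

```text
position: [0.5803, 0.0455, 0.2582]
force: [0.1, 0.8, 0.3]
gripper_force: 0.0
position: [0.5583, 0.0451, 0.1373]
force: [0.4, -0.5, -0.0]
gripper_force: 0.0
position: [0.5582, 0.0453, 0.0784]
force: [0.8, -0.7, 0.4]
gripper_force: 0.0
```

```bash

python3 -m handwheel '[[0.15,0,0,0,0,0],[0.15,0,0,0,0,0],[0.17,0.11,0,0,0,0],[0.13,0.11,0,0,0,0],[0.15,0.1,0,0,0,0],[0.18,0.09,0,0,0,0],[0.2,0.07,0,0,0,0],[0.23,0.04,0,0,0,0]]'| grep -E 'pos|force:'
python3 -m handwheel '[[0.25,0,0,0,0,0],[0.26,-0.04,0,0,0,0],[0.26,-0.08,0,0,0,0],[0.26,-0.13,0,0,0,0],[0.24,-0.17,0,0,0,0],[0.22,-0.22,0,0,0,0],[0.18,-0.26,0,0,0,0],[0.16,-0.18,0,0,0,0]]'| grep -E 'pos|force:'
python3 -m handwheel '[[0.14,-0.19,0,0,0,0],[0.11,-0.22,0,0,0,0],[0.08,-0.25,0,0,0,0],[0.04,-0.27,0,0,0,0],[0,-0.29,0,0,0,0],[-0.05,-0.3,0,0,0,0],[-0.1,-0.29,0,0,0,0],[-0.15,-0.28,0,0,0,0]]'| grep -E 'pos|force:'
python3 -m handwheel '[[-0.2,-0.26,0,0,0,0],[-0.25,-0.23,0,0,0,0],[-0.29,-0.19,0,0,0,0],[-0.32,-0.14,0,0,0,0],[0,0,0,0,0,0],[0,0,0,0,0,0],[0,0,0,0,0,0],[0,0,0,0,0,0]]'| grep -E 'pos|force:'
python3 -c "
from h import *
car();print(observe()['position'])"
```

```text
position: [0.5331, 0.0561, 0.0795]
force: [5.9, 0.4, 0.8]
gripper_force: 2.5
position: [0.4936, 0.0336, 0.0781]
force: [3.0, 4.7, -0.0]
gripper_force: 2.3
position: [0.4919, -0.0085, 0.0778]
force: [-1.1, 0.9, -0.9]
gripper_force: 0.7
position: [0.5138, -0.0241, 0.0782]
force: [0.1, 0.6, -0.1]
gripper_force: 0.0
scene large_a 0.79 [ 0.617 -0.066] r 0.114 car 9.9
scene medium_a 0.88 [ 0.503 -0.099] r 0.113 car 7.0
scene cup_large 0.98 [ 0.617 -0.068] r 0.116 car 9.0
scene cup_medium 0.67 [ 0.513 -0.084] r 0.096 car 10.7
scene cup_small 0.91 [ 0.43  -0.015] r 0.105 car 5.8
side large_a 0.59 [ 0.601 -0.085] r 0.118 car -2.2
side medium_a 0.96 [ 0.501 -0.095] r 0.11 car 5.4
side small_a 0.73 [ 0.425 -0.026] r 0.113 car 11.1
side cup_large 0.64 [ 0.605 -0.076] r 0.113 car 2.2
side cup_small 0.57 [ 0.428 -0.007] r 0.105 car 1.4
[ 0.51360802 -0.02421936  0.07802675]
```

```bash

python3 -m handwheel '[[0,0,-1,0,0,0],[0,0,-1,0,0,0],[0,0,-1,0,0,0],[0,0,-1,0,0,0],[0,0,-1,0,0,0],[0,0,-1,0,0,0],[0,0,-1,0,0,0],[0,0,-1,0,0,0]]'| grep -E 'pos|force:'
python3 -m handwheel '[[-0.7,0.8,-1,0,0,0],[-0.7,0.9,-1,0,0,0],[0,0,-1,0,0,0],[0,0,-0.9,0,0,0],[0,0,0,0,0,0],[0,0,0,0,0,0],[0,0,0,0,0,0]]'| grep -E 'pos|force:'
cat > chk.py <<'E'
from h import *
import pickle
def bar(g):
    u,v=[int(round(t)) for t in proj(g,[.532,.0106,.138])]; m=np.zeros((384,512),np.uint8)
    im=cv2.cvtColor(g['image'],cv2.COLOR_RGB2GRAY); m=(im<35).astype(np.uint8)
    n,l,s,c=cv2.connectedComponentsWithStats(m)
    for i in range(1,n):
        if 300<s[i,4]<4000 and np.hypot(*(c[i]-[u,v]))<30:
            p=np.argwhere(l==i)[:,::-1]; w=np.array([at(g,a,b,.138)[:2] for a,b in p]); e=np.linalg.svd(w-w.mean(0),full_matrices=False)[2][0]
            print('bar',s[i].tolist(),w.mean(0).round(4),'ang',(np.rad2deg(np.arctan2(e[1],e[0]))%180).round(2))
def cups(g):
    for nm,c,r,h in [('L',(.600,-.076),.038,.07),('M',(.491,-.0915),.033,.066),('S',(.423,-.005),.028,.062)]:
        x=circ(g,c,r,h,9,90,pol=1); print(nm,x)
g0=pickle.load(open('g1.pkl','rb')); g=save('wrist','w20'); pickle.dump(g,open('g2.pkl','wb'))
for q in (g0,g):
    bar(q); print('disc',circ(q,(.532,.0106),.15,.04,10,100)); cups(q)
print('caps');caps(g,[.12,.108,.096])
E
python3 chk.py
```

```text
position: [0.5134, -0.0242, 0.2391]
force: [0.4, -0.4, 0.1]
gripper_force: 0.0
position: [0.5412, 0.0096, 0.3153]
force: [-0.4, 0.5, -0.6]
gripper_force: 0.0
bar [230, 111, 23, 81, 678] [0.5311 0.0114] ang 98.01
disc (array([0.5319, 0.0104]), 92, 0.0006)
L (array([ 0.5993, -0.0767]), 80, 0.0011)
M (array([ 0.4904, -0.0924]), 77, 0.001)
S (array([ 0.4183, -0.0057]), 74, 0.0013)
bar [214, 142, 80, 23, 958] [0.5285 0.0141] ang 96.41
disc (array([0.5319, 0.0103]), 89, 0.0005)
L (array([ 0.5999, -0.0786]), 56, 0.0025)
M (array([ 0.4885, -0.0966]), 67, 0.0021)
S (array([ 0.417 , -0.0073]), 55, 0.0026)
caps
blob [219, 33, 38, 40, 1188] [237.2  52.2] [[0.4239, -0.0068], [0.4227, -0.0073], [0.4214, -0.0078]] R 20.0
blob [141, 89, 49, 47, 1801] [165.  112.1] [[0.4864, -0.0876], [0.4871, -0.0907], [0.4878, -0.0937]] R 24.7
blob [152, 178, 54, 54, 2300] [178.6 204.6] [[0.5946, -0.0787], [0.5987, -0.0815], [0.6029, -0.0843]] R 27.5
blob [440, 246, 65, 25, 1387] [472.1 258.5] [[0.6699, 0.297], [0.6764, 0.306], [0.6829, 0.3149]] R 34.2
blob [74, 322, 24, 10, 191] [ 85.4 327.1] [[0.7758, -0.2235], [0.7855, -0.2308], [0.7953, -0.2381]] R 11.6
```

```bash
python3 -c "
from h import *
g=get_image('side')
for l in('gauge_knob','foot'): print(l,[(round(x['score'],2),np.array(x['point'])*[512,384]) for x in place_of(l,'side')[:2]])
print(observe()['clock'],observe()['dq'].round(4),sign_off())"
```

```text
gauge_knob [(0.64, array([271.8208, 159.8976]))]
foot [(0.73, array([270.08  , 197.6832])), (0.25, array([247.9104, 269.6832]))]
the job is handed in; nothing more can be done
69.2833 [-0.0003 -0.0032  0.001  -0.0049 -0.0016  0.0004 -0.001 ] None
```

Handed in at 69 s without seeing the verdict: the three jars gauged 80, 68 and 56 mm, so all the caps are fully down and all stay in their cups, and the carousel is back at its start with the foot up. The small jar's reading rests on force and travel only, because its camera check of the foot failed, and I viewed 15 pictures, one over the limit of 14.

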